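# Scrap the rejected parts into the lockable reject box

## Robot

A 6-joint arm with a two-finger parallel gripper is mounted at the origin on the work surface. World frame = base frame: x ahead of the robot, y to its left, z up, the work surface at z = 0. Lengths are in m, angles in rad, forces in N, time in s.
With the tool pointing down it reaches from about 0.375 to 0.9 m from the base axis. Payload 3.1 kg.
Tool frame: the origin (TCP) lies midway between the tips of the shut fingers; the grasp point (between the pads) lies 19 mm behind it; x points along the fingers, y is the direction in which the jaws open and shut, and the axes are right-handed (so a half turn about x gives the same grasp; the last joint's range is limited). The gripper opens to 87 mm and grips with 3 to 60 N. Pads are 19 mm wide; open, the fingers measure 117 mm over their backs; the gripper's body (75 mm by 190 mm) begins 51 mm behind the grasp point.
Start: joints at [-1.486, 0.527, 1.433, -0, 1.181, -0.178], TCP at [0.162, -0.604, 0.223] pointing down, gripper open.
Joint ranges: [-3.08, 3.08], [-0.75, 2.2], [0.22, 2.44], [-1.43, 4.57], [0, 2.65], [-2.85, 2.85]. Speed limits (rad/s): [2.79, 2.79, 3.14, 3.14, 3.14, 3.14].

## Interface

Orientations are given as a unit quaternion [x, y, z, w].
In Python, from rig import get_obs, imaging, robot gives the robot as it stands.
- The arm moves only by the shell command python3 -m inch 'ROWS' [FORCE]. ROWS is JSON, a list of rows, each a list of 3 entries, a list of its own where there are three numbers: the finger opening in mm, from 0 to 87, then the shift along the tool's x, y, z in mm, then the turn, a rotation vector about the tool's x, y, z in degrees. In form: [[grip, [dx, dy, dz], [wx, wy, wz]], ...]. A call has 1 to 12 rows; each row shifts and turns the pose as measured when the row begins, along the tool's axes as they then stand; what a row does not reach is not made up. A row lasts 1/8 s, in which the tool goes at most 62.5 mm and 10.7 degrees, less where a joint would pass 70% of its speed; a pose out of reach is approached as far as the arm can. A call with a gripper value outside its range is refused whole. The fingers move at their own pace and stop on an object; FORCE is the grip in N (left out, the last holds). Time passes only in rows, so rows that do not move let the fingers close. It gives the time, the measured TCP pose, the force and the opening at its end, in the units of the state.
- get_obs(): the state, without advancing time (a new reading comes with each control period).
- imaging.camera(name): name is "scene" or "side" or "wrist"; returns the picture (384x512x3 uint8, red, green, blue); there is no depth.
- imaging.camera_params(name): a dict with "camera_matrix" (3x3 intrinsics, pixels), "xyz" and "rotation" of the camera in the world. Camera axes: x right, y down, z forward; pixel columns grow to the right and rows downward; lengths in m; the calibration is good to about 2 mm. A picture is of the moment at which its call begins: read the wrist's pose just before it. camera_params takes no time and is no camera call; for the wrist camera it gives the pose at the moment of the call.
- robot.hand_in(): hands the job in, once; it reports no verdict.
Trained networks look in the newest picture that a camera, given by its name, has taken for a name from the list of things; names that differ only in an ending like _2 or _b are one class to them, and where a whole thing is asked for, a point or a joint stands for the part that bears it (a point fixed in the world has none). Each returns a list of dicts, best first, with "confidence" (0 to 1); they miss things now and then, are a little off and sometimes report something else, mostly with a low value. They report only what shows in the picture. A call takes as long as a camera call. They do not tell look-alikes from the thing itself.
- imaging.cut_out(camera, target): "pixels" (384x512 bool, what is visible of it) and "box" ([centre column, centre row, width, height] in pixels, round what is visible of it).
- imaging.tip_of(camera, target): "pixel" ([column, row] in pixels: a listed point, or the origin of a listed thing).
The state is a dict: "time": time; "q": joint angles; "joint_velocities": joint speeds; "joint_torque": joint torques, N m; "position": TCP position; "tool_rot": TCP orientation; "ft_force": force on the tool from outside, world axes, zero at the start; "moment": the same for the moment, N m; "grip_width": finger opening in m.
Only numpy, scipy, OpenCV 4.12 (cv2) and the standard library are available. Lean on these libraries where they do the work, as an engineer would, in place of code of your own. Each camera call takes 0.05 s, during which the arm holds its last target. There are 200 camera calls.

## Task

Collect every rejected part (the ones with a red paint stripe) in the grey tray, open the red reject box and empty the tray into it by tipping it over the box. Then put the tray back upright on its blue mat, shut the lid fully and, once it is shut, turn the lock collar clockwise all the way so that its yellow tongue lies over the lid at the white mark. Leave the gauge block, ring gauge and angle plate where they are.

Things in the scene. Friction and masses are not known exactly. Their poses are not given: they have to be found in the camera images.
- bin: Fixed red reject box: open-topped, 190 (its x) x 240 (its y) x 100 mm high, walls 5 mm, with a hinged lid. Origin: centre of its underside, z up. Its front (-x side) roughly faces the robot; the lid hinges on the far (+x) rim. The lock collar stands on a bracket in front, its axis at x = -127, y = +90 mm.
- lid (a joint): Red lid of the box, 190 x 240 x 8 mm, 0.2 kg, hinged on the box's far top rim (axis along the box's y). 0 = shut; grows as the front edge swings up and away from the robot; 1.57 = upright; 1.75 = stop, leaning back. Stiff hinge (0.28 N m): it stays where it is left and takes 1 to 4 N at the handle. Starts shut or ajar (up to 0.15).
- lid_handle (a point): Middle of the lid's handle: round steel bar, 12 mm diameter, 90 mm long, parallel to the hinge, on two thin legs 84 mm apart; its axis is 50 mm off the lid's top face, 25 mm in from the front edge. From the hinge, lid shut, it lies 165 mm towards the front and 58 mm up. Pinched across the box's x from above, the bar can turn between the fingers as the lid swings.
- lid_hinge (a point): Point on the lid's hinge axis, middle of the far rim, 100 mm above the bench.
- collar (a joint): Captive lock collar on an upright pin in front of the box: black disc 48 mm across, yellow tongue 55 mm long from the axis, black grip wing on top. 0 = unlocked, tongue along the box's +y, clear of the lid; grows clockwise seen from above; 1.57 = locked, at its stop, tongue along the box's +x over the lid's front edge at the white mark on the lid. Starts at 0 to 0.4; stays where left (0.06 N m).
- collar_grip (a point): On the collar's axis, in the grip wing, 137 mm above the bench. The wing is 50 mm long (in line with the tongue), 14 mm thick, its top 151 mm and its foot 121 mm above the bench. The point's y axis points along the tongue and turns with the collar.
- tray: Loose grey tray with orange handle, 165 (its x) x 130 mm (its y), 0.18 kg. Origin: centre of its underside, z up. Floor 4 mm; side and rear walls (rear at x = -82) 35 mm high, 4 mm thick; no front wall: from x = +40 the floor ramps up 20 degrees to the nose at x = +83 mm, over which it pours. Dipping the nose about 70 degrees empties it; parts do not slide below about 25.
- tray_handle (a point): Grasp point in the orange handle plate, at x = -101.5, y = 0, z = 69 mm in the tray's frame (same axes). The plate, 10 mm thick, 44 mm wide (tray's y), stands on the rear wall and leans back 25 degrees from vertical (upward direction x = -0.42, z = 0.91), ending 18 mm beyond this point. Pinch its 10 mm firmly, fingers coming down along the plate; the loaded tray weighs up to 0.5 kg.
- tray_nose (a point): Middle of the tray's pouring edge: x = +83.5, z = 20 mm in the tray's frame.
- mat: Thin blue mat, 240 (x) x 180 mm (y), 1 mm, lying on the bench: the tray's place. Origin at its centre. The tray starts on it.
- part_step: Rejected part with a red paint stripe: aluminium block, flat underside 64 x 36 x 18 with a centred 32 x 36 step on top, 34 tall (mm), 0.045 to 0.08 kg. Origin: centre of its underside; x along its 64 mm length, y across its 36 mm width, z up. Starts right way up on the bench, at any yaw. Only three or four of the five part_... are present (None at the start: absent).
- part_boss: Rejected part with a red paint stripe: bright steel block 64 x 36 x 22 with a round boss (28 diameter) on top, 34 tall (mm), 0.045 to 0.08 kg. Origin: centre of its underside; x along its 64 mm length, y across its 36 mm width, z up. Starts right way up on the bench, at any yaw. Only three or four of the five part_... are present (None at the start: absent).
- part_fork: Rejected part with a red paint stripe: blue block 64 x 36 x 18 with an upright 14 mm jaw at each end, 34 tall (mm), 0.045 to 0.08 kg. Origin: centre of its underside; x along its 64 mm length, y across its 36 mm width, z up. Starts right way up on the bench, at any yaw. Only three or four of the five part_... are present (None at the start: absent).
- part_rib: Rejected part with a red paint stripe: aluminium block 64 x 36 x 18 with one upright 16 mm rib across it, 34 tall (mm), 0.045 to 0.08 kg. Origin: centre of its underside; x along its 64 mm length, y across its 36 mm width, z up. Starts right way up on the bench, at any yaw. Only three or four of the five part_... are present (None at the start: absent).
- part_block: Rejected part with a red paint stripe: dark grey plain block 64 x 36 x 32 with two round holes in its top (mm), 0.045 to 0.08 kg. Origin: centre of its underside; x along its 64 mm length, y across its 36 mm width, z up. Starts right way up on the bench, at any yaw. Only three or four of the five part_... are present (None at the start: absent).
- gauge_block: Bystander: loose steel gauge block with black holes, 76 x 51 x 26 mm. Origin: centre of its underside.
- ring_gauge: Bystander: loose steel ring gauge, 72 mm outside, 22 mm high. Origin: centre of its underside.
- angle_plate: Bystander: loose dark steel angle plate, 70 x 50 mm, 67 mm high. Origin: centre of its underside.
Things that resemble listed ones, but are neither listed nor needed, are in the scene too. What is shaped like the part_step but orange is not meant. Leave any green look-alike of the tray alone.

How it is judged:
By the outcome, as a careful person would: the job done as asked, in the order asked, and still so for the second after the job is handed in, with the robot touching nothing.
Of part_step, part_boss, part_fork, part_rib, part_block only 3 to 4 are there at a start; the rules pass over those that are not, and their reading is None.
At some moment in a run one of part_step, part_boss, part_fork, part_rib, part_block may be knocked a few centimetres aside while the robot is not near it.
It also fails if it takes over 208 s, if anything falls off the work surface, if the arm or the gripper's body presses on something with over 40 N, if the wrist force passes 120 N, or if a joint passes its speed limit or range.

## Working session

There is one attempt and no reset: what is moved stays moved. The work goes in short steps, Python scripts to look and compute and a shell command to move; the robot and the scene stay as the last step left them, time stands still between calls to the robot, and variables do not carry over. Pictures are saved under pics/ and viewed, about 12 in all and at most 16, crops included, and the job is handed in when it is done.

```bash
ls; mkdir -p pics; python3 - <<'E'
from rig import get_obs, imaging
import cv2, numpy as np
print(get_obs())
for n in ("scene","side"):
    im=imaging.camera(n); cv2.imwrite(f"pics/{n}0.png",im[:,:,::-1])
    p=imaging.camera_params(n); print(n,p)
    for t in ["bin","lid_handle","lid_hinge","collar_grip","tray","tray_handle","tray_nose","mat","part_step","part_boss","part_fork","part_rib","part_block","gauge_block","ring_gauge","angle_plate"]:
        print(t,[(np.round(d["pixel"]).tolist(),round(d["confidence"],2)) for d in imaging.tip_of(n,t)[:3]])
E
```

```text
pics
{'time': 0.0, 'q': array([-1.48650286e+00,  5.28459228e-01,  1.43390075e+00,  1.81586624e-05,
        1.18139927e+00, -1.78503857e-01]), 'joint_velocities': array([ 0.00048823, -0.0018816 ,  0.00044915, -0.00154826,  0.00163634,
       -0.0005452 ]), 'joint_torque': array([-5.16972541e-04, -4.40046859e+01, -1.76590347e+01,  6.30801916e-02,
        5.80654631e-02, -1.78460418e-04]), 'position': array([ 0.16233277, -0.60279175,  0.2215764 ]), 'tool_rot': array([ 0.70105315,  0.09340815, -0.70096915,  0.0918784 ]), 'ft_force': array([ 0.01977889,  0.58382542, -0.53074772]), 'moment': array([-0.02334235,  0.01457748, -0.08581686]), 'grip_width': 0.08674121163099138}
scene {'camera_matrix': array([[411.50174694,   0.        , 261.89510768],
       [  0.        , 411.50174694, 188.82376875],
       [  0.        ,   0.        ,   1.        ]]), 'xyz': array([ 1.30010975, -0.63549434,  1.0051158 ]), 'rotation': array([ 0.81418407,  0.41029956, -0.1785475 , -0.36997212])}
bin [([209.0, 249.0], 0.69), ([345.0, 193.0], 0.34)]
lid_handle [([190.0, 200.0], 0.81), ([255.0, 199.0], 0.53)]
lid_
[... 838 characters left out ...]
 array([0.47849757, 0.73479268, 0.8269367 ]), 'rotation': array([-0.03474029,  0.91166822, -0.40924961,  0.01299717])}
bin [([257.0, 180.0], 0.6)]
lid_handle [([280.0, 140.0], 0.83)]
lid_hinge [([257.0, 184.0], 0.65)]
collar_grip [([298.0, 166.0], 0.56)]
tray [([313.0, 290.0], 0.82), ([213.0, 261.0], 0.73)]
tray_handle [([279.0, 274.0], 0.86), ([204.0, 275.0], 0.75)]
tray_nose [([346.0, 288.0], 0.86), ([213.0, 235.0], 0.73)]
mat []
part_step [([221.0, 352.0], 0.92), ([190.0, 330.0], 0.69)]
part_boss [([281.0, 374.0], 0.6), ([281.0, 140.0], 0.6)]
part_fork []
part_rib [([286.0, 237.0], 0.73)]
part_block []
gauge_block [([182.0, 214.0], 0.68)]
ring_gauge []
angle_plate [([293.0, 147.0], 0.79)]
```

```bash
python3 - <<'E'
import cv2,numpy as np
a=cv2.imread("pics/scene0.png");b=cv2.imread("pics/side0.png")
cv2.imwrite("pics/s1.png",cv2.resize(a,(800,600),interpolation=cv2.INTER_CUBIC))
cv2.imwrite("pics/s2.png",cv2.resize(b,(800,600),interpolation=cv2.INTER_CUBIC))
E
```

```text
(no output)
```

View pics/s1.png

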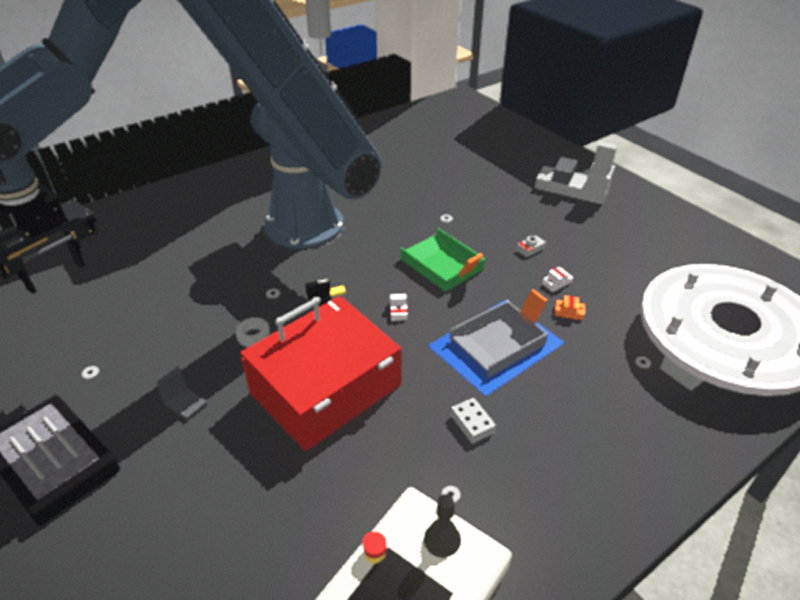

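View pics/s2.png

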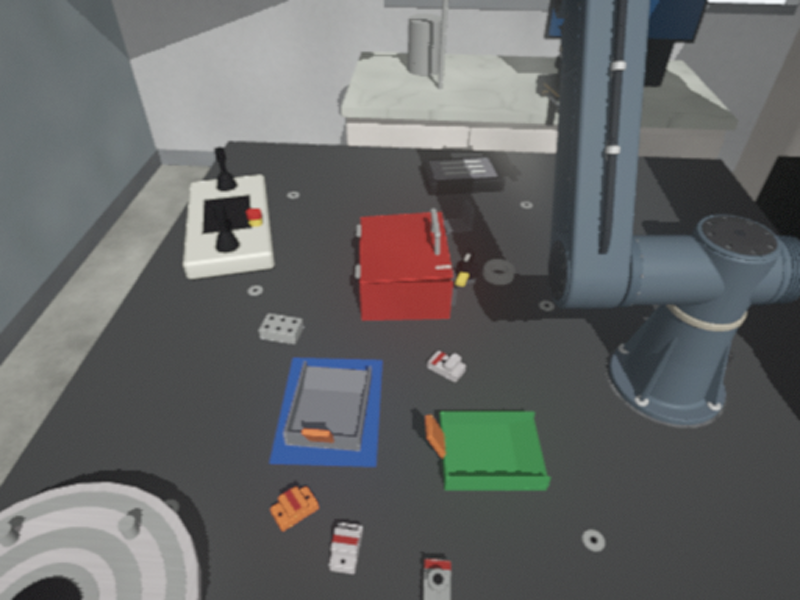

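Both views show the red box with its lid shut, the grey tray on the blue mat with its handle towards +y, and three red-striped parts. In 800-px scene coordinates these are rib (399,307), step (557,278) and boss (531,245). The orange look-alike is at (570,308), beside a green tray. Next I triangulate.

```bash
cat > h.py <<'E'
from rig import get_obs, imaging
import cv2, numpy as np
from scipy.spatial.transform import Rotation as R
from scipy.optimize import least_squares
def P(n):
    p=imaging.camera_params(n); r=p["rotation"]
    Rm=R.from_quat(r).as_matrix() if np.shape(r)==(4,) else np.array(r)
    return p["camera_matrix"],np.array(p["xyz"]),Rm
def proj(c,X):
    K,t,Rm=c; v=(np.atleast_2d(X)-t)@Rm@K.T; return v[:,:2]/v[:,2:]
def onz(c,px,z):
    K,t,Rm=c; px=np.atleast_2d(px).astype(float)
    d=np.c_[px,np.ones(len(px))]@np.linalg.inv(K).T@Rm.T
    return t+d*((z-t[2])/d[:,2])[:,None]
def tri(obs):
    f=lambda X:np.concatenate([(proj(c,X)[0]-np.array(p)) for c,p in obs])
    s=least_squares(f,[.5,0,.05]); return s.x,np.abs(s.fun).max()
def pose(): # tool->world
    o=get_obs(); return np.array(o["position"]),R.from_quat(o["tool_rot"])
def delta(pos,tx,ty):
    """shift (mm) and turn (deg rotvec) in the tool frame to TCP pos, tool x=tx, tool y=ty"""
    p,r=pose(); tx=np.array(tx,float);tx/=np.linalg.norm(tx); ty=np.array(ty,float); ty-=tx*(tx@ty); ty/=np.linalg.norm(ty)
    rt=R.from_matrix(np.c_[tx,ty,np.cross(tx,ty)])
    return np.round(r.inv().apply(np.array(pos)-p)*1000,1), np.round(np.degrees((r.inv()*rt).as_rotvec()),1)
E
python3 - <<'E'
from h import *
S,D=P("scene"),P("side")
def t(n,a,b): x,e=tri([(S,a),(D,b)]); print(n,x.round(4),round(e,1))
t("handle",(190,200),(280,140));t("hinge",(227,243),(257,184));t("grip",(204,184),(298,166))
t("trayh",(343,189),(204,275));t("nose",(302,226),(213,235));t("tray",(318,222),(213,261))
t("rib",(257,200),(286,237));t("step",(355,181),(221,352));t("boss",(339,161),(281,374));t("orange",(362,202),(190,330))
t("green",(285,171),(313,290))
print(onz(S,[(100,250)],0))
p,r=pose(); print(p,r.as_matrix().round(2))
c=P("wrist");print("wristcam in tool",r.inv().apply(c[1]-p).round(3),(r.as_matrix().T@c[2]).round(2),c[0])
E
```

```text
handle [ 0.4576 -0.2628  0.1684] 1.4
hinge [ 0.5378 -0.2012  0.0149] 4.1
grip [ 0.3921 -0.1743  0.1361] 0.0
trayh [0.6323 0.2225 0.0811] 0.5
nose [0.6418 0.0374 0.0215] 0.1
tray [ 0.6353  0.1127 -0.0084] 1.4
rib [ 0.4244  0.0083 -0.0053] 1.4
step [ 0.571   0.3722 -0.0029] 0.8
boss [ 0.4334  0.4113 -0.0054] 1.6
orange [ 0.6572  0.3186 -0.0158] 0.5
green [ 0.3525  0.1926 -0.0027] 2.2
[[ 0.3315842  -0.52814163  0.        ]]
[ 0.16238685 -0.60353354  0.22254499] [[-0.    0.26 -0.97]
 [-0.   -0.97 -0.26]
 [-1.    0.    0.  ]]
wristcam in tool [-0.162  0.001 -0.077] [[ 0.   -0.28  0.96]
 [ 1.    0.   -0.  ]
 [-0.    0.96  0.28]] [[324.69336073   0.         257.3489958 ]
 [  0.         324.69336073 188.81367375]
 [  0.           0.           1.        ]]
```

```bash
python3 -m inch '[[87,[-40,0,0],[0,0,0]],[87,[-40,0,-40],[-4,0,0]],[87,[-10,-3,-60],[-6,0,0]],[87,[0,-3,-60],[-6,0,0]],[87,[0,-3,-60],[-6,0,0]],[87,[0,-3,-60],[-6,0,0]],[87,[0,-3,-60],[-6,0,0]],[87,[0,-3,-60],[-6,0,0]],[87,[0,-3,-60],[-6,0,0]],[87,[0,-3,-60],[-6,0,0]],[87,[0,-3,-60],[-6,0,0]],[87,[0,-3,-60],[-6,0,0]]]'; python3 - <<'E'
from h import *
p,r=pose();print(p.round(3),np.degrees(np.arctan2(p[1],p[0])).round(1),r.as_matrix().round(2).tolist(),get_obs()["q"].round(2))
im=imaging.camera("wrist");cv2.imwrite("pics/w1.png",im[:,:,::-1])
E
```

```text
time: 3.2
position: [0.584, -0.1498, 0.3148]
tool_rot: [0.54, 0.455, -0.539, 0.46]
ft_force: [0.6, 0.1, 0.7]
grip_width: 0.0872
[ 0.584 -0.15   0.315] -14.4 [[0.01, 0.99, -0.16], [-0.01, -0.16, -0.99], [-1.0, 0.01, 0.0]] [-0.44  0.4   1.38 -0.    1.35 -0.27]
```

```bash
python3 - <<'E'
from h import *
for t in ["bin","lid_handle","collar_grip","part_rib","tray_nose"]:
    print(t,[(np.round(d["pixel"]).tolist(),round(d["confidence"],2)) for d in imaging.tip_of("wrist",t)[:3]])
c=P("wrist");print(proj(c,[[.4576,-.2628,.158],[.392,-.174,.137]]))
E
python3 -m inch '[[87,[0,-3,-60],[-6,0,0]],[87,[0,-3,-60],[-6,0,0]],[87,[0,-3,-60],[-6,0,0]],[87,[0,-3,-60],[-6,0,0]],[87,[0,0,-60],[-6,0,0]],[87,[0,0,-60],[-6,0,0]],[87,[0,0,-60],[-6,0,0]],[87,[0,0,-60],[-6,0,0]],[87,[0,0,-30],[-3,0,0]],[87,[0,0,0],[0,0,0]]]'; python3 - <<'E'
from h import *
p,r=pose();print(p.round(3),np.degrees(np.arctan2(p[1],p[0])).round(1),get_obs()["q"].round(2))
im=imaging.camera("wrist");cv2.imwrite("pics/w2.png",im[:,:,::-1])
c=P("wrist")
for t in ["part_step","part_boss","part_fork","part_rib","part_block"]:
  for d in imaging.cut_out("wrist",t)[:3]:
    m=d["pixels"].astype(np.uint8)
    cs,_=cv2.findContours(m,cv2.RETR_EXTERNAL,cv2.CHAIN_APPROX_NONE); k=max(cs,key=cv2.contourArea)[:,0]
    X=onz(c,k,.017)[:,:2]*1000
    print(t,round(d["confidence"],2),np.round(d["box"]),[np.round(v,1) for v in cv2.minAreaRect(X.astype(np.float32))])
E
python3 - <<'E'
import cv2,numpy as np
cv2.imwrite("pics/w12.png",np.vstack([cv2.imread("pics/w1.png"),cv2.imread("pics/w2.png")])[:, :][:768]) 
a=cv2.imread("pics/w1.png");b=cv2.imread("pics/w2.png")
cv2.imwrite("pics/w12.png",np.hstack([cv2.resize(a,(400,300)),cv2.resize(b,(400,300))]))
E
```

```text
bin [([229.0, 215.0], 0.91)]
lid_handle [([159.0, 292.0], 0.59)]
collar_grip [([88.0, 218.0], 0.74)]
part_rib [([122.0, 51.0], 0.79)]
tray_nose []
[[162.26515082 284.59040496]
 [ 90.09119361 213.98546408]]
time: 4.75
position: [0.4693, 0.3224, 0.309]
tool_rot: [0.293, 0.638, -0.295, 0.648]
ft_force: [0.6, -0.3, 0.2]
grip_width: 0.0869
[0.469 0.322 0.309] 34.5 [ 0.41  0.36  1.47 -0.01  1.31 -0.3 ]
part_step 0.89 [332. 166.  47.  50.] [array([571.9, 371.1]), array([63.9, 48.9]), np.float64(87.8)]
part_step 0.87 [348. 228.  44.  31.] [array([656.3, 318. ]), array([69.4, 39.7]), np.float64(40.7)]
part_boss 0.9 [282.  74.  49.  53.] [array([437.4, 416.1]), array([65.9, 38. ]), np.float64(89.6)]
part_rib 0.72 [253. 293. 124.  94.] [array([649.2, 101.1]), array([210.4,  87.2]), np.float64(40.6)]
part_rib 0.62 [106. 259.  13.  11.] [array([406.3,  35.4]), array([23.2, 15.8]), np.float64(40.6)]
```

View pics/w12.png

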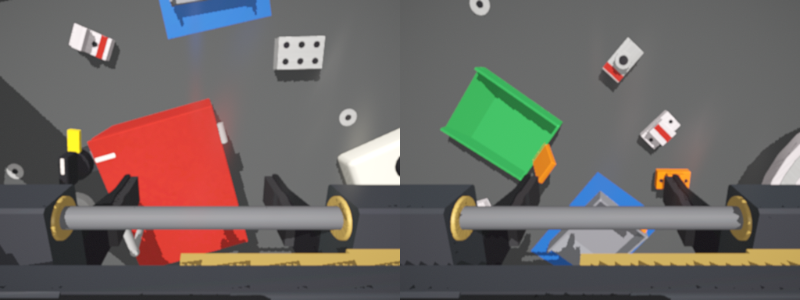

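```bash
cat >> h.py <<'E'
from scipy.optimize import minimize
def box(x0,x1,y0,y1,z0,z1): return np.array([[x,y,z] for x in(x0,x1) for y in(y0,y1) for z in(z0,z1)])/1000
def cyl(r,z0,z1): return np.array([[r*np.cos(a),r*np.sin(a),z] for a in np.linspace(0,6.28,24) for z in(z0,z1)])/1000
M={"part_step":[box(-32,32,-18,18,0,18),box(-16,16,-18,18,18,34)],
   "part_boss":[box(-32,32,-18,18,0,22),cyl(14,22,34)],
   "part_rib":[box(-32,32,-18,18,0,18),box(-8,8,-18,18,18,34)],
   "tray":[box(-82,82,-65,65,0,20),box(-82,40,-65,65,0,35)]}
def mask(name,cam,near):
    c=P(cam); best=None
    for d in imaging.cut_out(cam,name):
        b=d["box"]; e=np.hypot(*(onz(c,[b[:2]],.015)[0,:2]-near))
        if best is None or e<best[0]: best=(e,d)
    return best and best[1]["pixels"]
def fit(name,cam,near,yaw,m=None):
    c=P(cam); m=mask(name,cam,near) if m is None else m; ss=4
    big=cv2.resize(m.astype(np.uint8),None,fx=ss,fy=ss,interpolation=cv2.INTER_LINEAR)
    def cost(v):
        g=np.zeros_like(big); r=R.from_euler("z",v[2]*10,degrees=True)
        for b in M[name]:
            q=proj(c,r.apply(b)+[v[0]/100,v[1]/100,0]); q=(q+.5)*ss-.5
            cv2.fillConvexPoly(g,cv2.convexHull(np.round(q).astype(np.int32)),1)
        return 1-(g&big).sum()/max(1,(g|big).sum())
    s=min((minimize(cost,[near[0]*100,near[1]*100,(yaw+k)/10],method="Nelder-Mead",options=dict(initial_simplex=None,xatol=.005,fatol=1e-4)) for k in(-15,0,15)),key=lambda s:s.fun)
    return (s.x[:2]*10).round(1),round(s.x[2]*10,1),round(1-s.fun,3)
E
python3 - <<'E'
from h import *
imaging.camera("wrist")
print(fit("part_boss","wrist",(.435,.413),90),fit("part_step","wrist",(.571,.371),90))
imaging.camera("side")
print(fit("part_step","side",(.571,.371),90),fit("part_rib","side",(.424,.008),60))
imaging.camera("scene")
print(fit("part_boss","scene",(.435,.413),90),fit("part_step","scene",(.571,.371),90),fit("part_rib","scene",(.424,.008),60))
print(fit("part_rib","scene",(.424,.008),0))
E
```

```text
(array([435.7, 416.4]), np.float64(90.3), np.float64(0.946)) (array([569.9, 373. ]), np.float64(86.7), np.float64(0.962))
(array([568.8, 373.4]), np.float64(84.7), np.float64(0.936)) (array([439.2,   7.9]), np.float64(77.5), np.float64(0.236))
(array([436.8, 414.9]), np.float64(92.1), np.float64(0.893)) (array([568.4, 371.2]), np.float64(92.5), np.float64(0.847)) (array([420.5,   3.7]), np.float64(142.9), np.float64(0.862))
(array([419.9,   3.3]), np.float64(-21.1), np.float64(0.786))
```

```bash
python3 - <<'E'
from h import *
print(delta([.436,.416,.08],[0,0,-1],[0,1,0]))
E
```

```text
(array([227.8,  34.9, -96.1]), array([-49.2,   0.9,   0.1]))
```

```bash
python3 -m inch '[[87,[30,17.5,-48],[0,0,0]],[87,[30,17.5,-48],[0,0,0]],[87,[35,0,0],[-10,0,0]],[87,[35,0,0],[-10,0,0]],[87,[35,0,0],[-10,0,0]],[87,[35,0,0],[-10,0,0]],[87,[28,0,0],[-9,0.5,0]],[87,[0,0,0],[0,0,0]]]'; python3 - <<'E'
from h import *
print(delta([.436,.416,.003],[0,0,-1],[0,1,0]))
imaging.camera("wrist"); print(fit("part_boss","wrist",(.436,.416),90))
E
```

```text
time: 6.6
position: [0.4388, 0.4223, 0.0751]
tool_rot: [-0.01, 0.703, 0.007, 0.711]
ft_force: [-0.3, 0.0, 0.3]
grip_width: 0.0871
(array([72.1, -5.9, -3.8]), array([1.4, 0.6, 0.2]))
(array([437.2, 417.3]), np.float64(90.1), np.float64(0.968))
```

```bash
python3 -m inch '[[87,[0,-5,-2],[1.4,0.6,0.2]],[87,[36,0,0],[0,0,0]],[87,[36,0,0],[0,0,0]],[87,[0,0,0],[0,0,0]],[50,[0,0,0],[0,0,0]],[50,[0,0,0],[0,0,0]],[50,[0,0,0],[0,0,0]],[50,[0,0,0],[0,0,0]],[50,[-40,0,0],[0,0,0]],[50,[-50,0,0],[0,0,0]],[50,[-20,0,0],[0,0,0]]]' 25; python3 - <<'E'
from h import *
imaging.camera("scene")
S=P("scene")
m=imaging.cut_out("scene","tray"); print([(np.round(d["box"]),d["confidence"]) for d in m])
print("scene",fit("tray","scene",(.637,.115),-90,mask("tray","scene",(.637,.115))))
imaging.camera("side");print("side",fit("tray","side",(.637,.115),-90,mask("tray","side",(.637,.115))))
print(delta([.637-.042,.113,.11],[0,0,-1],[0,1,0]))
E
```

```text
time: 8.07
position: [0.4425, 0.4203, 0.1282]
tool_rot: [0.009, 0.701, 0.0, 0.714]
ft_force: [0.4, -0.2, -1.4]
grip_width: 0.0636
[(array([285., 166.,  50.,  38.]), 0.55)]
scene (array([637., 115.]), np.float64(-105.0), np.float64(0.0))
side (array([634. , 118.7]), np.float64(-91.4), np.float64(0.968))
(array([  13.4, -304.2,  157.8]), array([-0.7,  0.7, -0.5]))
```

```bash
python3 -m inch '[[50,[0,-51,25],[0,0,0]],[50,[0,-51,25],[0,0,0]],[50,[0,-51,25],[0,0,0]],[50,[0,-51,25],[0,0,0]],[50,[0,-51,25],[0,0,0]],[50,[0,-46,26],[-0.7,0.7,-0.5]],[50,[0,0,0],[0,0,0]]]'; python3 - <<'E'
from h import *
print(delta([.594,.117,.018],[0,0,-1],[0,1,0]))
im=imaging.camera("wrist");cv2.imwrite("pics/w3.png",im[:,:,::-1])
print(fit("tray","wrist",(.636,.119),-90,mask("tray","wrist",(.636,.119))))
print([(d["pixel"],d["confidence"]) for t in("tray_handle","tray_nose") for d in imaging.tip_of("wrist",t)])
E
```

```text
time: 9.2
position: [0.5876, 0.1073, 0.1101]
tool_rot: [-0.002, 0.713, 0.0, 0.701]
ft_force: [-0.3, -0.5, -1.0]
grip_width: 0.0634
(array([92. ,  9.9,  8. ]), array([ 0.2, -1. ,  0.2]))
(array([629.8, 121.9]), np.float64(-90.4), np.float64(0.384))
[]
```

View pics/w3.png

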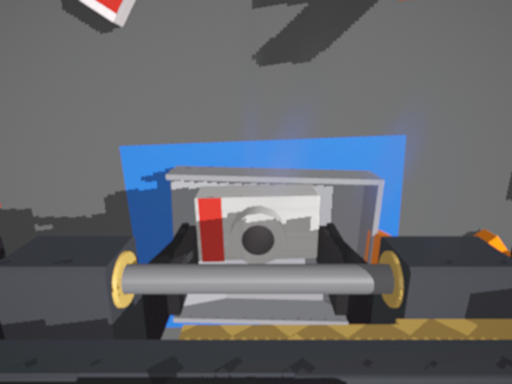

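```bash
python3 - <<'E'
from h import *
c=P("wrist");print(onz(c,[(167,172),(382,177)],.035).round(4))
E
```

```text
[[0.5623 0.0428 0.035 ]
 [0.5643 0.205  0.035 ]]
```

```bash
python3 -m inch '[[50,[30,12,2],[0,-1,0]],[50,[35,0,0],[0,0,0]],[50,[27,0,0],[0,0,0]],[50,[0,0,0],[0,0,0]],[74,[0,0,0],[0,0,0]],[74,[0,0,0],[0,0,0]],[74,[0,0,0],[0,0,0]],[74,[-45,0,0],[0,0,0]],[74,[-60,0,0],[0,0,0]],[87,[0,0,0],[0,0,0]]]'; python3 - <<'E'
from h import *
print(delta([.569,.373,.09],[0,0,-1],[-.05,1,0]))
E
```

```text
time: 10.65
position: [0.5857, 0.133, 0.1301]
tool_rot: [-0.009, 0.703, 0.008, 0.711]
ft_force: [0.4, 0.4, -0.5]
grip_width: 0.078
(array([ 39.6, 240.4, -11.4]), array([-1.5,  0.6,  0.1]))
```

```bash
python3 -m inch '[[87,[0,60,-3],[0,0,0]],[87,[0,60,-3],[0,0,0]],[87,[10,60,-3],[2,0,0]],[87,[30,58,-3],[2,0.6,0]],[87,[0,0,0],[0,0,0]]]'; python3 - <<'E'
from h import *
imaging.camera("wrist"); print(fit("part_step","wrist",(.569,.373),87))
im=imaging.camera("scene");cv2.imwrite("pics/s3.png",cv2.resize(im[130:270,220:400],(720,560),interpolation=cv2.INTER_CUBIC)[:,:,::-1])
print(delta([.569,.373,.003],[0,0,-1],[.05,1,0]))
imaging.camera("side");print("side",fit("tray","side",(.631,.121),-90,mask("tray","side",(.631,.121))))
E
```

```text
time: 11.28
position: [0.5702, 0.3713, 0.0888]
tool_rot: [0.018, 0.707, -0.02, 0.706]
ft_force: [-0.1, -0.8, -0.4]
grip_width: 0.0872
(array([571.9, 370.4]), np.float64(85.6), np.float64(0.973))
(array([89.1,  5.3, -4.7]), array([-0.5,  0.2,  0.1]))
side (array([659.6, 104.7]), np.float64(-68.6), np.float64(0.036))
```

View pics/s3.png

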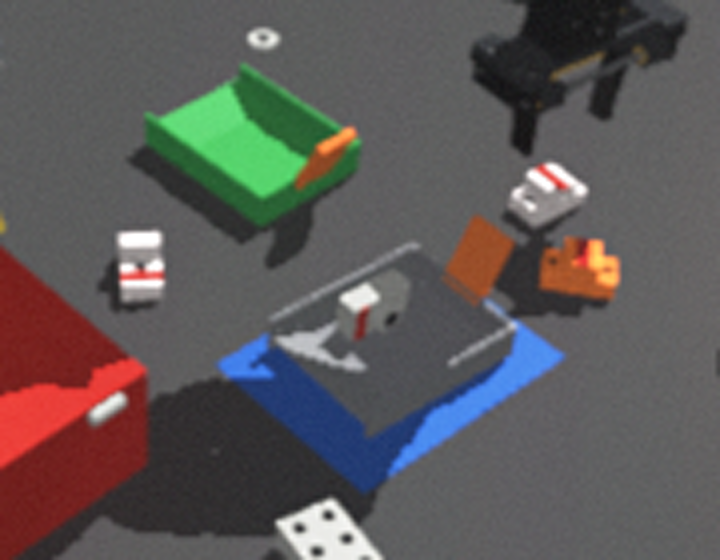

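```bash
python3 -m inch '[[87,[0,2,-2],[0,0,0]],[87,[43,0,0],[0,0,0]],[87,[43,0,0],[0,0,0]],[87,[0,0,0],[0,0,0]],[50,[0,0,0],[0,0,0]],[50,[0,0,0],[0,0,0]],[50,[0,0,0],[0,0,0]],[50,[0,0,0],[0,0,0]],[50,[-50,0,0],[0,0,0]],[50,[-60,0,0],[0,0,0]],[50,[-20,0,0],[0,0,0]],[50,[0,0,0],[0,0,0]]]' 25; python3 - <<'E'
from h import *
print(delta([.631,.119,.018],[0,0,-1],[0,1,0]),delta([.67,.119,.018],[0,0,-1],[0,1,0]))
E
```

```text
time: 13.02
position: [0.5776, 0.3658, 0.1503]
tool_rot: [0.026, 0.7, -0.022, 0.714]
ft_force: [-0.3, -0.5, -1.2]
grip_width: 0.0633
(array([ 132. , -243.5,   67.4]), array([-3.9,  1.1, -0.3])) (array([ 132.7, -240.9,  106.3]), array([-3.9,  1.1, -0.3]))
```

```bash
python3 -m inch '[[50,[0,-50,21],[-2,0,0]],[50,[0,-50,21],[-2,0,0]],[50,[0,-50,21],[0,0,0]],[50,[0,-50,21],[0,0,0]],[50,[0,-42,20],[0,1,0]],[50,[0,0,0],[0,0,0]],[50,[0,0,0],[0,0,0]]]'; python3 - <<'E'
from h import *
for i in range(4): print(delta([.669,.119,.018],[0,0,-1],[0,1,0]), pose()[0].round(4)); imaging.camera("wrist")
im=imaging.camera("wrist");cv2.imwrite("pics/w4.png",im[:,:,::-1])
E
```

```text
time: 13.9
position: [0.6749, 0.1164, 0.1405]
tool_rot: [-0.001, 0.711, 0.005, 0.703]
ft_force: [0.4, 0.3, -0.4]
grip_width: 0.0628
(array([122.6,   2. ,  -4.4]), array([ 0.5, -0.7, -0.3])) [0.6749 0.1164 0.1405]
(array([122.6,   2.1,  -4.6]), array([ 0.5, -0.7, -0.3])) [0.675  0.1164 0.1405]
(array([123.1,   1.4,  -4.7]), array([ 0.5, -0.6, -0.3])) [0.675  0.1171 0.141 ]
(array([123.5,   1. ,  -4.9]), array([ 0.6, -0.6, -0.3])) [0.6751 0.1175 0.1414]
```

View pics/w4.png

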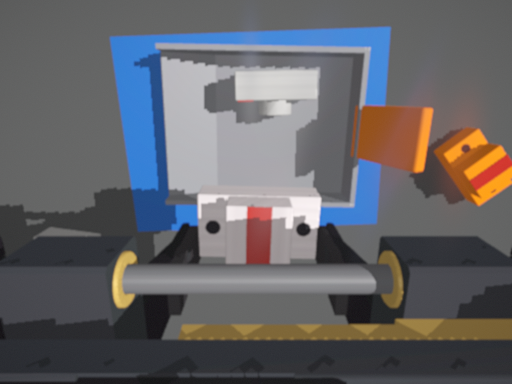

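```bash
python3 - <<'E'
from h import *
c=P("wrist");print(onz(c,[(157,46),(369,48),(354,206),(166,204)],.035).round(4))
print(pose()[0])
print(onz(c,[(235,70),(319,68)],.034))
E
```

```text
[[0.5631 0.0392 0.035 ]
 [0.5625 0.2019 0.035 ]
 [0.6909 0.2023 0.035 ]
 [0.6906 0.0377 0.035 ]]
[0.67554684 0.11765638 0.14203157]
[[0.57960501 0.09867599 0.034     ]
 [0.57736444 0.1645173  0.034     ]]
```

```bash
python3 -m inch '[[50,[30,1,-8],[0.5,-0.6,-0.3]],[50,[35,0,0],[0,0,0]],[50,[35,0,0],[0,0,0]],[50,[21,0,0],[0,0,0]],[50,[0,0,0],[0,0,0]],[74,[0,0,0],[0,0,0]],[74,[0,0,0],[0,0,0]],[74,[0,0,0],[0,0,0]],[74,[-45,0,0],[0,0,0]],[74,[-60,0,0],[0,0,0]],[87,[0,0,0],[0,0,0]]]'; python3 - <<'E'
from h import *
print(delta([.46,.05,.14],[0,0,-1],[0,1,0]),pose()[0])
imaging.camera("scene");print(fit("part_rib","scene",(.421,.004),-30),fit("part_rib","scene",(.421,.004),-60))
imaging.camera("side");print([(d["box"],d["confidence"]) for d in imaging.cut_out("side","part_rib")])
E
```

```text
time: 15.52
position: [0.6713, 0.1242, 0.1347]
tool_rot: [-0.003, 0.7, 0.003, 0.714]
ft_force: [0.3, -0.7, 0.6]
grip_width: 0.0781
(array([  -9.3,  -72.4, -211.8]), array([0.5, 1.1, 0. ])) [0.67131474 0.12418975 0.13465748]
(array([422.2,   3.3]), np.float64(-35.4), np.float64(0.84)) (array([421.4,   3.8]), np.float64(-35.5), np.float64(0.835))
[([287.6, 234.1, 23.6, 20.0], 0.49), ([202.1, 260.6, 15.9, 21.9], 0.4)]
```

```bash
python3 -m inch '[[87,[-10,-28,-55],[0,0,0]],[87,[-10,-28,-55],[0,0,0]],[87,[-10,-28,-55],[0,0,0]],[87,[-5,-24,-50],[0.5,1,0]],[87,[0,0,0],[0,0,0]],[87,[0,0,0],[0,0,0]]]'; python3 - <<'E'
from h import *
im=imaging.camera("wrist");cv2.imwrite("pics/w5.png",im[:,:,::-1])
for y in(-30,-60,150): print(fit("part_rib","wrist",(.421,.004),y))
p,r=pose();print(p,P("wrist")[1])
E
```

```text
time: 16.52
position: [0.4441, 0.0135, 0.1531]
tool_rot: [0.001, 0.718, 0.001, 0.696]
ft_force: [0.1, 0.0, 0.7]
grip_width: 0.087
(array([422.3,   4.3]), np.float64(-32.2), np.float64(0.949))
(array([423. ,   4.4]), np.float64(-32.2), np.float64(0.949))
(array([423.4,   4.4]), np.float64(147.6), np.float64(0.948))
[0.44462296 0.01399292 0.15316107] [0.37172526 0.01244195 0.31720867]
```

View pics/w5.png

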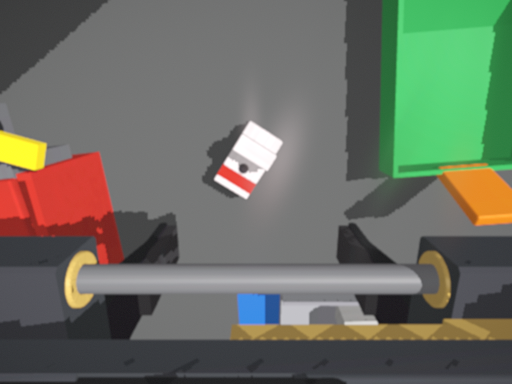

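```bash
python3 -m inch '[[87,[10,-9,-22],[-10,0,0]],[87,[10,0,0],[-10,0,0]],[87,[10,0,0],[-10,0,0]],[87,[10,0,0],[-10,0,0]],[87,[10,0,0],[-10,0,0]],[87,[10,0,0],[-8,0,0]],[87,[10,0,0],[0,0,0]],[87,[0,0,0],[0,0,0]]]'; python3 - <<'E'
from h import *
im=imaging.camera("wrist")
print(fit("part_rib","wrist",(.4225,.0043),-32))
print(delta([.4225,.0043,.003],[0,0,-1],[-.848,.53,0]),get_obs()["q"].round(2))
E
```

```text
time: 17.73
position: [0.4289, 0.0066, 0.0801]
tool_rot: [-0.351, 0.619, 0.359, 0.604]
ft_force: [0.4, 0.6, 0.7]
grip_width: 0.0871
(array([423.1,   3.7]), np.float64(-33.1), np.float64(0.9))
(array([77.8,  3.4, -4.3]), array([ 2.3, -0.7, -1. ])) [-0.24  0.54  2.02 -0.01  0.59 -2.86]
```

```bash
python3 -m inch '[[87,[10,3,-4],[3,-0.7,-1]],[87,[34,0,0],[0,0,0]],[87,[33,0,0],[0,0,0]],[87,[0,0,0],[0,0,0]],[50,[0,0,0],[0,0,0]],[50,[0,0,0],[0,0,0]],[50,[0,0,0],[0,0,0]],[50,[0,0,0],[0,0,0]],[50,[-50,0,0],[0,0,0]],[50,[-60,0,0],[5,0,0]],[50,[-10,0,0],[8,0,0]],[50,[0,0,0],[0,0,0]]]' 25; python3 - <<'E'
from h import *
print(pose()[0],get_obs()["q"].round(2))
print(delta([.626,.119,.14],[0,0,-1],[0,1,0]))
E
```

```text
time: 19.32
position: [0.4285, 0.0036, 0.1299]
tool_rot: [-0.268, 0.652, 0.263, 0.659]
ft_force: [-0.8, -0.5, -0.1]
grip_width: 0.0635
[0.42846548 0.00358756 0.12989436] [-0.25  0.43  2.01  0.    0.69 -2.59]
(array([ -8.1, -54.5, 222.3]), array([44. ,  0.6,  0.4]))
```

```bash
python3 -m inch '[[50,[-5,0,0],[10,0,0]],[50,[-5,0,0],[10,0,0]],[50,[0,0,0],[10,0,0]],[50,[0,0,0],[10,0,0]],[50,[0,28,50],[4,0,0]],[50,[0,28,50],[0,0,0]],[50,[0,28,50],[0,0,0]],[50,[0,28,48],[0,0,0]],[50,[0,0,0],[0,0,0]],[50,[0,0,0],[0,0,0]]]'; python3 - <<'E'
from h import *
print(pose()[0],get_obs()["q"].round(2))
print(delta([.626,.119,.018],[0,0,-1],[0,1,0]))
im=imaging.camera("wrist");cv2.imwrite("pics/w6.png",im[:,:,::-1])
E
```

```text
time: 20.58
position: [0.6217, 0.1205, 0.1279]
tool_rot: [0.0, 0.711, -0.001, 0.703]
ft_force: [-0.1, -0.1, -0.5]
grip_width: 0.0639
[0.62171104 0.12054215 0.12792533] [ 0.02  0.66  1.48 -0.    1.01 -1.55]
(array([109.9,  -1.4,   5.6]), array([-0.1, -0.7,  0.1]))
```

View pics/w6.png

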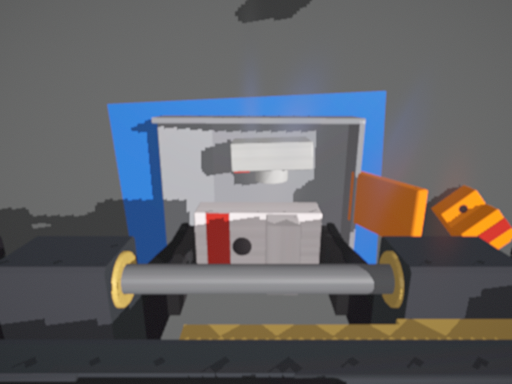

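```bash
python3 -m inch '[[50,[30,-1,9],[0,-0.7,0]],[50,[35,0,0],[0,0,0]],[50,[30,0,0],[0,0,0]],[50,[12,0,0],[0,0,0]],[50,[0,0,0],[0,0,0]],[74,[0,0,0],[0,0,0]],[74,[0,0,0],[0,0,0]],[74,[0,0,0],[0,0,0]],[74,[-45,0,0],[0,0,0]],[74,[-60,0,0],[0,0,0]],[87,[-30,0,-30],[0,0,0]],[87,[0,0,0],[0,0,0]]]'; python3 - <<'E'
from h import *
o=get_obs();print(pose()[0],o["q"].round(2))
im=imaging.camera("scene");cv2.imwrite("pics/s4.png",im[:,:,::-1])
i2=imaging.camera("wrist")
i3=imaging.camera("side")
cv2.imwrite("pics/m4.png",np.hstack([cv2.resize(i2,(400,300)),cv2.resize(i3,(400,300))])[:,:,::-1])
E
```

```text
time: 22.12
position: [0.5953, 0.1143, 0.1648]
tool_rot: [0.003, 0.706, -0.002, 0.708]
ft_force: [0.8, 0.7, -0.3]
grip_width: 0.0842
[0.59531757 0.11433232 0.1648143 ] [ 0.01  0.57  1.54  0.    1.03 -1.56]
```

View pics/m4.png

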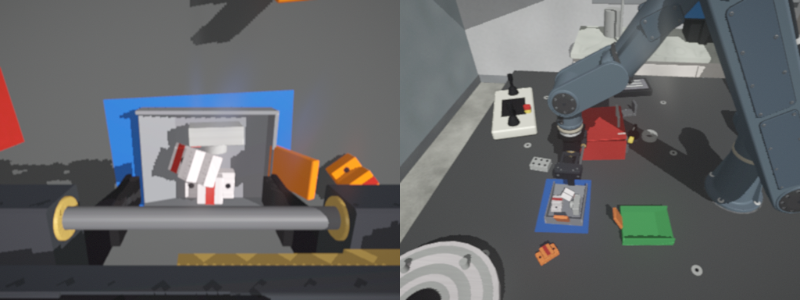

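```bash
python3 -m inch '[[87,[-28,-52,-20],[0,0,0]],[87,[-28,-52,-20],[0,0,0]],[87,[-28,-52,-20],[0,0,0]],[87,[-28,-52,-20],[0,0,0]],[87,[-28,-52,-20],[0,0,0]],[87,[-28,-52,-20],[0,0,0]],[87,[0,0,0],[10,0,0]],[87,[0,0,0],[10,0,0]],[87,[0,0,0],[10,0,0]],[87,[0,0,0],[10,0,0]],[87,[0,0,0],[10,0,0]],[87,[0,0,0],[10,0,0]]]'; python3 -m inch '[[87,[0,0,0],[10,0,0]],[87,[0,0,0],[10,0,0]],[87,[0,0,0],[10,0,0]],[87,[0,0,0],[0,0,0]]]'; python3 - <<'E'
from h import *
o=get_obs();print(pose()[0],o["q"].round(2),pose()[1].as_matrix().round(2)[:,1])
i2=imaging.camera("wrist");cv2.imwrite("pics/w7.png",i2[:,:,::-1])
for t in ["bin","lid_handle","collar_grip","lid_hinge"]:
    print(t,[(np.round(d["pixel"]).tolist(),round(d["confidence"],2)) for d in imaging.tip_of("wrist",t)[:3]])
E
```

```text
time: 23.78
position: [0.4761, -0.2102, 0.3138]
tool_rot: [0.366, 0.614, -0.368, 0.595]
ft_force: [0.3, -0.4, -1.0]
grip_width: 0.087
time: 24.28
position: [0.4766, -0.2113, 0.3068]
tool_rot: [-0.51, -0.497, 0.52, -0.471]
ft_force: [0.1, -0.1, 0.3]
grip_width: 0.0868
[ 0.47664949 -0.21125405  0.30681233] [-0.63  0.31  1.55 -0.01  1.32 -0.57] [ 1.   -0.06 -0.04]
bin [([300.0, 176.0], 0.75)]
lid_handle [([248.0, 229.0], 0.61)]
collar_grip [([174.0, 144.0], 0.94)]
lid_hinge [([389.0, 184.0], 0.63)]
```

View pics/w7.png

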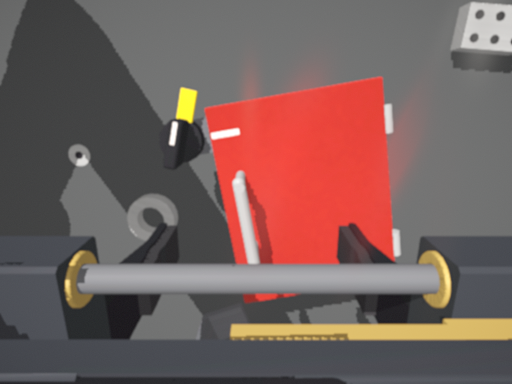

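```bash
python3 - <<'E'
from h import *
c=P("wrist")
q=onz(c,[(205,108),(382,78),(394,252),(248,300)],.108);print(q.round(4))
a=q[1]-q[0];print("yaw+y edge",np.degrees(np.arctan2(a[1],a[0])),np.linalg.norm(a)); a=q[1]-q[2];print("far edge",np.degrees(np.arctan2(-a[0],a[1])))
a=q[0]-q[3];print("front edge",np.degrees(np.arctan2(-a[0],a[1])),np.linalg.norm(a))
print("grip",onz(c,[(174,144)],.137), "wingtop ends", onz(c,[(188,90),(174,144)],.12))
print("handle end",onz(c,[(239,176)],.158),"handle",onz(c,[(248,229)],.158))
# joint fit of bin pose & lid angle
S,D=P("scene"),P("side")
obs=[(S,"h",(190,200)),(D,"h",(280,140)),(S,"g",(204,184)),(D,"g",(298,166)),(c,"h",(248,229)),(c,"g",(174,144)),(c,"c0",(205,108)),(c,"c1",(382,78)),(c,"e",(239,176))]
def f(v):
    x,y,w,l=v[0],v[1],v[2],v[3]; cl,sl=np.cos(l),np.sin(l)
    L=lambda px,py,pz:[.095+px*cl+pz*sl, py, .1-px*sl+pz*cl]
    pts={"h":L(-.165,0,.058),"g":[-.127,.09,.137],"c0":L(-.19,.12,.008),"c1":L(0,.12,.008),"e":L(-.165,.045,.058)}
    r=R.from_euler("z",w)
    return np.concatenate([proj(k,r.apply(pts[n])+[x,y,0])[0]-u for k,n,u in obs])
s=least_squares(f,[.527,-.258,.07,.05],loss="soft_l1",f_scale=2);print(s.x.round(4),np.degrees(s.x[2]),f(s.x).round(1))
E
```

```text
[[ 0.4166 -0.1433  0.108 ]
 [ 0.6059 -0.124   0.108 ]
 [ 0.6284 -0.3251  0.108 ]
 [ 0.4473 -0.385   0.108 ]]
yaw+y edge 5.821030517682927 0.19022714522006573
far edge 6.397609731727968
front edge 7.221946359784193 0.24363147212198882
grip [[ 0.38618352 -0.17702946  0.137     ]] wingtop ends [[ 0.4030648  -0.1239452   0.12      ]
 [ 0.38106458 -0.17904962  0.12      ]]
handle end [[ 0.45337231 -0.20970676  0.158     ]] handle [[ 0.45846013 -0.26652042  0.158     ]]
[ 0.5238 -0.253   0.1024  0.0746] 5.869067385469121 [-0.1 -1.7 -1.8  1.3 -1.2 -0.6  1.3 -0.6 -0.8 -1.7  1.9 -0.7 -1.2  0.2
  0.7 -0.3  0.2  8.1]
```

```bash
python3 - <<'E'
from h import *
print(delta([.457,-.26,.147],[0,0,-1],[.995,.103,0]))
E
```

```text
(array([160.8, -11.1,  52.3]), array([-9.4, -1. ,  1.9]))
```

```bash
python3 -m inch '[[70,[20,-11,52],[0,0,0]],[70,[40,0,0],[-9.4,-1,1.9]],[60,[40,0,0],[0,0,0]],[60,[0,0,0],[0,0,0]]]'; python3 - <<'E'
from h import *
print(delta([.457,-.26,.147],[0,0,-1],[.995,.103,0]),get_obs()["ft_force"])
S=P("scene");imaging.camera("side");D=P("side")
for t in ["lid_handle"]:
    print(t,[(np.round(d["pixel"],1).tolist(),round(d["confidence"],2)) for d in imaging.tip_of("side",t)[:3]])
E
```

```text
time: 25.02
position: [0.4622, -0.2643, 0.2073]
tool_rot: [0.471, 0.525, -0.471, 0.53]
ft_force: [0.3, 0.2, -0.2]
grip_width: 0.062
(array([60.2, -5. , -5.2]), array([ 0.6,  0.3, -0.3])) [ 0.27579899  0.15035766 -0.21779801]
lid_handle [([292.5, 148.7], 0.57), ([202.0, 261.9], 0.56), ([277.0, 140.6], 0.55)]
```

```bash
python3 -m inch '[[60,[20,-5,-5],[0.6,0,0]],[60,[20,0,0],[0,0,0]],[60,[18,0,0],[0,0,0]],[60,[0,0,0],[0,0,0]],[5,[0,0,0],[0,0,0]],[5,[0,0,0],[0,0,0]],[5,[0,0,0],[0,0,0]],[5,[0,0,0],[0,0,0]],[5,[0,0,0],[0,0,0]]]' 15; python3 - <<'E'
from h import *
o=get_obs();print(pose()[0],o["ft_force"],o["grip_width"],o["q"].round(2))
E
```

```text
time: 26.25
position: [0.4629, -0.2683, 0.1642]
tool_rot: [0.468, 0.515, -0.474, 0.539]
ft_force: [-17.0, -7.3, 6.1]
grip_width: 0.0176
[ 0.46288935 -0.26826043  0.16419814] [-17.0311097   -7.31935455   6.14254078] 0.017631676295675677 [-0.73  0.48  1.74 -0.01  0.89 -0.83]
```

```bash
python3 -m inch '[[5,[0,0,0],[0,0,0]],[5,[0,0,0],[0,0,0]]]'; python3 - <<'E'
from h import *
i=imaging.camera("wrist");j=imaging.camera("side")
cv2.imwrite("pics/m5.png",np.hstack([cv2.resize(i[150:330,120:400],(467,300)),cv2.resize(j[90:210,210:343],(333,300))])[:,:,::-1])
print(get_obs()["q"].round(3))
E
```

```text
time: 26.5
position: [0.4593, -0.2689, 0.1641]
tool_rot: [0.466, 0.517, -0.476, 0.537]
ft_force: [3.3, 0.5, -2.2]
grip_width: 0.0116
[-0.732  0.476  1.743 -0.017  0.894 -0.835]
```

View pics/m5.png

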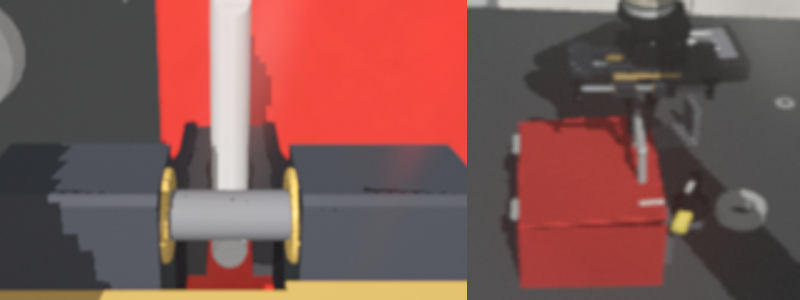

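```bash
python3 -m inch '[[40,[0,0,0],[0,0,0]],[40,[0,0,0],[0,0,0]],[40,[0,0,0],[0,0,0]],[40,[15,0,4],[0,0,0]],[40,[5,0,0],[0,0,0]],[40,[0,0,0],[0,0,0]],[5,[0,0,0],[0,0,0]],[5,[0,0,0],[0,0,0]],[5,[0,0,0],[0,0,0]],[5,[0,0,0],[0,0,0]]]' 20; python3 - <<'E'
from h import *
o=get_obs();print(pose()[0],pose()[1].as_matrix().round(3)[:,0],o["ft_force"],o["grip_width"])
E
```

```text
time: 27.85
position: [0.46, -0.2735, 0.1424]
tool_rot: [0.465, 0.518, -0.475, 0.537]
ft_force: [-2.2, -1.4, -0.4]
grip_width: 0.0102
[ 0.46001014 -0.27349134  0.14244985] [ 0.01  -0.029 -1.   ] [-2.18887226 -1.410309   -0.40254764] 0.010235641016820356
```

```bash
python3 -m inch '[[5,[-29,13,0],[0,0,0]],[5,[-26,17,0],[0,0,0]],[5,[-22,21,0],[0,0,0]],[5,[-18,24,0],[0,0,0]],[5,[-14,27,0],[0,0,0]],[5,[0,0,0],[0,0,0]]]' 25; python3 - <<'E'
from h import *
o=get_obs();print(pose()[0],pose()[1].as_matrix().round(3)[:,0],o["ft_force"],o["grip_width"])
r=R.from_euler("z",-5.9,degrees=True);h=r.apply(pose()[0]-pose()[1].apply([.019,0,0])-[.524,-.253,0])-[.095,0,.1];print("rel hinge",h,np.hypot(h[0],h[2]),np.degrees(np.arctan2(h[2],-h[0])))
E
```

```text
time: 28.6
position: [0.5745, -0.261, 0.2434]
tool_rot: [0.472, 0.51, -0.472, 0.542]
ft_force: [-3.0, 1.6, 12.3]
grip_width: 0.0102
[ 0.57449511 -0.26102845  0.24340103] [ 0.034 -0.03  -0.999] [-3.03214426  1.64658641 12.25668533] 0.01017709317866556
rel hinge [-0.04618084 -0.01254864  0.1623817 ] 0.16882086998545082 74.12441733061458
```

```bash
python3 -m inch '[[5,[-9,29,0],[0,0,0]],[5,[-3,30,0],[0,0,0]],[5,[3,29,0],[0,0,0]],[5,[7,28,0],[0,0,0]],[5,[0,0,0],[0,0,0]]]'; python3 - <<'E'
from h import *
o=get_obs();print(pose()[0],pose()[1].as_matrix().round(3)[:,0],o["ft_force"],o["grip_width"])
r=R.from_euler("z",-5.9,degrees=True);h=r.apply(pose()[0]-pose()[1].apply([.019,0,0])-[.524,-.253,0])-[.095,0,.1];print("rel hinge",h,np.hypot(h[0],h[2]),np.degrees(np.arctan2(h[2],-h[0])))
i=imaging.camera("wrist");j=imaging.camera("side")
cv2.imwrite("pics/m6.png",np.hstack([cv2.resize(i,(400,300)),cv2.resize(j[60:240,140:380],(400,300))])[:,:,::-1])
E
```

```text
time: 29.22
position: [0.6801, -0.2493, 0.2377]
tool_rot: [0.466, 0.519, -0.478, 0.533]
ft_force: [2.0, -0.4, 1.8]
grip_width: 0.01
[ 0.68006095 -0.2492778   0.23772215] [ 0.004 -0.026 -1.   ] [ 1.973451   -0.38076263  1.78744614] 0.009951908256762182
rel hinge [ 0.06058699 -0.011834    0.15671541] 0.1680193470485304 111.13675932613299
```

View pics/m6.png

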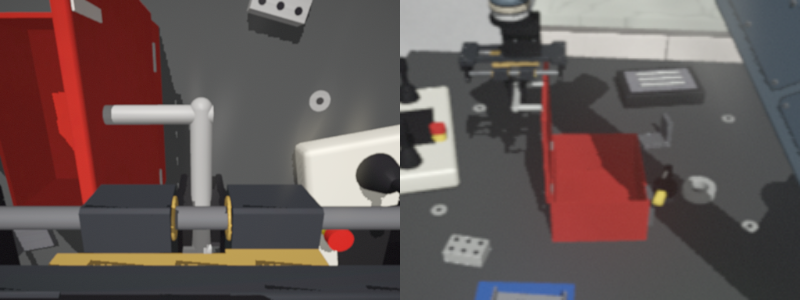

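```bash
python3 -m inch '[[5,[5,14,0],[0,0,0]],[5,[0,0,0],[0,0,0]],[36,[0,0,0],[0,0,0]],[36,[0,0,0],[0,0,0]],[36,[0,0,0],[0,0,0]],[36,[-30,0,0],[0,0,0]],[36,[-50,0,0],[0,0,0]],[36,[-50,0,0],[0,0,0]],[60,[0,-30,-50],[-10,0,0]],[60,[0,-20,-50],[-10,0,0]],[60,[0,0,-60],[-10,0,0]],[60,[0,0,-60],[-10,0,0]]]'; python3 - <<'E'
from h import *
o=get_obs();print(pose()[0],o["q"].round(2),o["ft_force"])
print(delta([.627,.255,.144],[0,-.42,-.91],[0,.91,-.42]))
i=imaging.camera("side");cv2.imwrite("pics/s5.png",i[:,:,::-1])
print([(d["pixel"],d["confidence"]) for t in ("lid_handle","lid_hinge") for d in imaging.tip_of("side",t)])
E
```

```text
time: 30.82
position: [0.5594, -0.0538, 0.3651]
tool_rot: [0.252, 0.651, -0.267, 0.665]
ft_force: [0.7, 1.2, -0.5]
grip_width: 0.0587
[ 0.55939358 -0.05375617  0.36508384] [-0.28  0.3   1.4  -0.02  1.42 -1.1 ] [ 0.71505097  1.21943675 -0.54291701]
(array([ 213.3,  274.4, -167.2]), array([-42.6,  -8.1, -22.3]))
[([209.7, 118.9], 0.8), ([228.5, 161.1], 0.73)]
```

```bash
python3 -m inch '[[60,[20,0,0],[-10.6,0,0]],[60,[20,0,0],[-10.6,0,0]],[60,[20,0,0],[-10.6,0,0]],[60,[0,0,0],[-10.6,0,0]],[60,[0,60,14],[0,0,0]],[60,[0,60,14],[0,0,0]],[60,[0,60,14],[0,0,0]],[60,[0,60,14],[0,0,0]],[60,[0,60,10],[0,0,-8]],[60,[0,10,0],[0,0,-9]],[60,[0,0,0],[0,0,-8]],[60,[0,0,0],[0,0,0]]]'; python3 - <<'E'
from h import *
o=get_obs();print(pose()[0],o["q"].round(2))
print(delta([.627,.230,.090],[0,-.42,-.91],[0,.91,-.42]))
i=imaging.camera("wrist");j=imaging.camera("scene")
cv2.imwrite("pics/m7.png",np.hstack([cv2.resize(i,(400,300)),cv2.resize(j[100:310,120:400],(400,300))])[:,:,::-1])
E
```

```text
time: 32.48
position: [0.6502, 0.2514, 0.2955]
tool_rot: [-0.157, 0.676, -0.18, 0.698]
ft_force: [-0.4, 0.0, 0.1]
grip_width: 0.0601
[0.65018642 0.25140572 0.29551854] [ 0.4   0.68  1.02 -0.45  1.62 -1.12]
(array([191.5,  75.1, -30.4]), array([-2.2,  1.3,  2.8]))
```

View pics/m7.png

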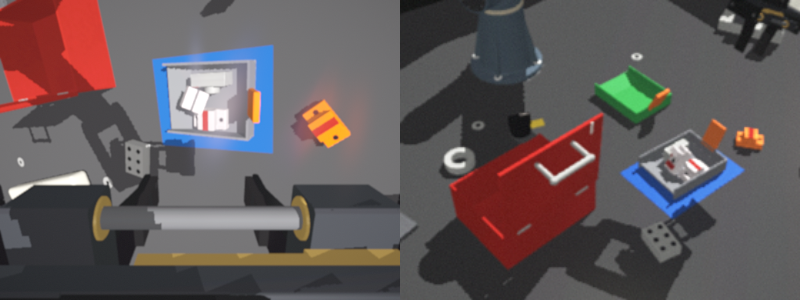

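```bash
python3 - <<'E'
from h import *
c=P("wrist")
print(onz(c,[(326,78),(322,180)],.036).round(4))
for t in("tray_handle","tray_nose","tray"):
  imaging.camera("wrist") if t=="tray_handle" else 0
  print(t,[(np.round(d["pixel"]),onz(c,[d["pixel"]],{"tray_handle":.07,"tray_nose":.021,"tray":0.001}[t]).round(4),round(d["confidence"],2)) for d in imaging.tip_of("wrist",t)])
m=mask("tray_handle","wrist",(.627,.11))
print(fit("tray","wrist",(.627,.12),-90,m))
E
```

```text
[[0.565  0.2087 0.036 ]
 [0.6923 0.2063 0.036 ]]
tray_handle [(array([327., 133.]), array([[0.6248, 0.2207, 0.07  ]]), 0.83)]
tray_nose [(array([217., 126.]), array([[0.6268, 0.0361, 0.021 ]]), 0.55)]
tray [(array([270., 124.]), array([[0.6244, 0.1168, 0.001 ]]), 0.77)]
(array([625.8, 118.3]), np.float64(-90.6), np.float64(0.673))
```

```bash
python3 -m inch '[[40,[10,50,-20],[-2,1.3,2.8]],[40,[25,25,-11],[0,0,0]],[40,[45,0,0],[0,0,0]],[40,[45,0,0],[0,0,0]],[40,[30,0,0],[0,0,0]],[40,[0,0,0],[0,0,0]],[40,[0,0,0],[0,0,0]]]'; python3 - <<'E'
from h import *
o=get_obs();print(pose()[0],o["q"].round(2),o["grip_width"])
print(delta([.626,.213,.053],[0,-.4226,-.906],[0,.906,-.4226]))
E
```

```text
time: 33.7
position: [0.627, 0.2461, 0.1278]
tool_rot: [-0.14, 0.686, -0.155, 0.697]
ft_force: [0.5, -0.5, 0.6]
grip_width: 0.0397
[0.62703861 0.24612258 0.12783425] [ 0.38  0.8   1.25 -0.41  1.28 -1.01] 0.03974186143918287
(array([81.8,  0.3, -1.8]), array([-1.3,  0.5, -0.9]))
```

```bash
python3 -m inch '[[40,[30,0,-2],[-1.3,0,-1]],[40,[30,0,0],[0,0,0]],[40,[15,0,0],[0,0,0]],[40,[0,0,0],[0,0,0]]]'; python3 - <<'E'
from h import *
o=get_obs();print(o["ft_force"])
print(delta([.626,.213,.053],[0,-.4226,-.906],[0,.906,-.4226]))
i=imaging.camera("wrist");cv2.imwrite("pics/w8.png",cv2.resize(i[150:384,100:412],(624,468))[:,:,::-1])
E
```

```text
time: 34.2
position: [0.6321, 0.218, 0.0667]
tool_rot: [-0.151, 0.682, -0.152, 0.7]
ft_force: [-0.4, -0.2, 0.2]
grip_width: 0.0399
[-0.38468609 -0.16635702  0.24112432]
(array([14.4,  1.2, -6.5]), array([-0.3,  1.4, -0.3]))
```

View pics/w8.png

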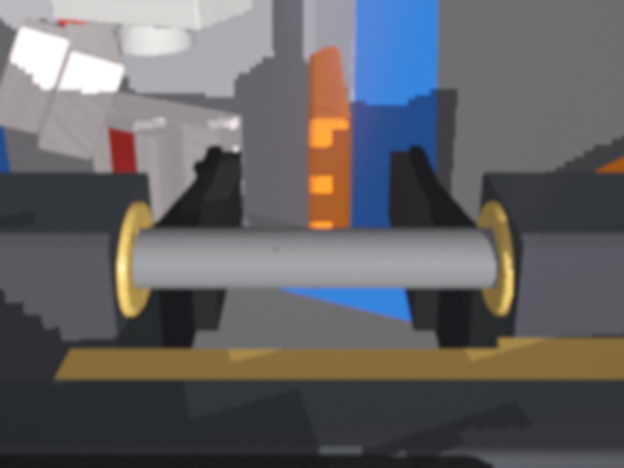

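Handle plate (orange, at 325,150) sits centred between the fingers. I'll go down the rest, pinch and lift a little.

```bash
python3 -m inch '[[40,[12,0,-6],[0,1,0]],[40,[3,0,0],[0,0,0]],[40,[0,0,0],[0,0,0]],[3,[0,0,0],[0,0,0]],[3,[0,0,0],[0,0,0]],[3,[0,0,0],[0,0,0]],[3,[0,0,0],[0,0,0]],[3,[0,0,0],[0,0,0]],[3,[0,0,0],[0,0,0]]]' 58; python3 - <<'E'
from h import *
o=get_obs();print(o["ft_force"],o["grip_width"],o["position"])
print(delta([.626,.213,.053],[0,-.4226,-.906],[0,.906,-.4226]))
E
```

```text
time: 35.38
position: [0.6287, 0.2142, 0.0559]
tool_rot: [-0.149, 0.686, -0.152, 0.696]
ft_force: [0.2, 0.5, -0.6]
grip_width: 0.0092
[ 0.19139112  0.48620865 -0.63588683] 0.009168676699216885 [0.62870977 0.21419533 0.05589491]
(array([ 3.1,  0.1, -2.8]), array([-0.4,  0.8, -0.4]))
```

```bash
python3 -m inch '[[3,[-14,-6,0],[0,0,0]],[3,[-27,-13,0],[0,0,0]],[3,[-36,-17,0],[0,0,0]],[3,[-36,-17,0],[0,0,0]],[3,[-36,-17,0],[0,0,0]],[3,[-36,-17,0],[0,0,0]],[3,[-27,-13,0],[0,0,0]],[3,[0,0,0],[0,0,0]]]'; python3 - <<'E'
from h import *
o=get_obs();print(o["ft_force"],o["grip_width"],o["position"],o["q"].round(2))
print(delta([.515,-.191,.293],[0,-.4226,-.906],[0,.906,-.4226]))
i=imaging.camera("wrist");j=imaging.camera("scene")
cv2.imwrite("pics/m8.png",np.hstack([cv2.resize(i,(400,300)),cv2.resize(j[70:280,160:440],(400,300))])[:,:,::-1])
E
```

```text
time: 36.38
position: [0.622, 0.2119, 0.2969]
tool_rot: [-0.145, 0.689, -0.149, 0.694]
ft_force: [0.0, 1.0, -3.7]
grip_width: 0.0092
[ 0.00668965  1.04543574 -3.65842714] 0.009171328924632821 [0.62201906 0.2119119  0.29694899] [ 0.34  0.6   1.15 -0.4   1.53 -1.18]
(array([ 166.9, -367.2, -105.5]), array([-0.4,  0.3, -1. ]))
```

View pics/m8.png

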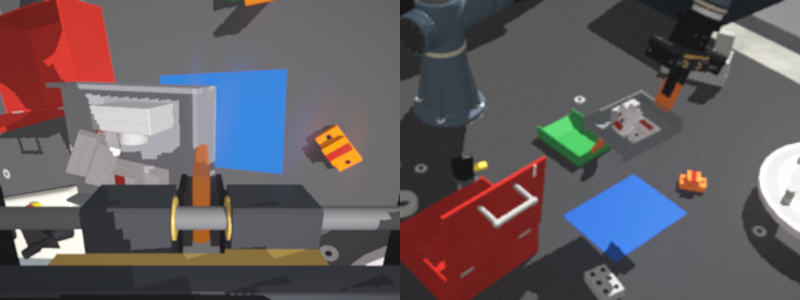

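```bash
python3 -m inch '[[3,[12,-28,-20],[0,0,0]],[3,[15,-34,-28],[0,0,0]],[3,[17,-36,-28],[0,0,0]],[3,[17,-36,-25],[0,0,0]],[3,[17,-36,-5],[0,0,0]],[3,[17,-36,0],[0,0,0]],[3,[17,-36,0],[0,0,0]],[3,[17,-36,0],[0,0,0]],[3,[17,-36,0],[0,0,0]],[3,[13,-28,0],[0,0,0]],[3,[0,0,0],[0,0,0]]]'; python3 - <<'E'
from h import *
o=get_obs();print(o["ft_force"],o["grip_width"],o["position"],o["q"].round(2))
print(delta([.515,-.191,.293],[0,-.4226,-.906],[0,.906,-.4226]))
E
```

```text
time: 37.85
position: [0.4917, -0.1724, 0.26]
tool_rot: [-0.146, 0.711, -0.141, 0.674]
ft_force: [0.2, 0.1, -3.1]
grip_width: 0.0094
[ 0.17570189  0.10522653 -3.06493822] 0.009421456195364525 [ 0.49174659 -0.1723849   0.26000199] [-0.32  0.36  1.7  -0.47  1.05 -1.66]
(array([-24. , -30.6,  21.6]), array([ 1. , -2.9, -1.6]))
```

```bash
python3 -m inch '[[3,[-17,-8,11],[0,-1.5,0]],[3,[-17,-8,11],[0,-1.5,0]],[3,[0,0,0],[0,0,8]],[3,[0,0,0],[0,0,8]],[3,[0,0,0],[0,0,8]],[3,[0,0,0],[0,0,0]]]'; python3 - <<'E'
from h import *
o=get_obs();print(o["ft_force"],o["grip_width"],o["position"],o["q"].round(2))
print(delta([.515,-.172,.297],[0,-.4226,-.906],[0,.906,-.4226]))
E
```

```text
time: 38.6
position: [0.5193, -0.1685, 0.3027]
tool_rot: [-0.004, 0.706, 0.018, 0.708]
ft_force: [-0.1, -0.3, -3.6]
grip_width: 0.0094
[-0.07637146 -0.25093048 -3.6235434 ] 0.00944309061953456 [ 0.51933236 -0.16853374  0.30274634] [-0.53  0.33  1.53  0.02  1.29 -2.14]
(array([ 5.7, -3.4, -4.5]), array([  1.7,   0.5, -26.1]))
```

```bash
python3 -m inch '[[3,[0,0,0],[0,0,9]],[3,[0,0,0],[0,0,9]],[3,[0,0,0],[0,0,0]]]'; python3 - <<'E'
from h import *
o=get_obs();print(o["ft_force"],o["grip_width"],o["position"],o["q"].round(2))
print(pose()[1].as_matrix().round(2).tolist())
E
```

```text
time: 38.98
position: [0.5198, -0.1657, 0.3048]
tool_rot: [0.101, 0.699, 0.129, 0.696]
ft_force: [0.7, -0.3, -4.2]
grip_width: 0.0094
[ 0.72937074 -0.30646666 -4.22693597] 0.009422733879852112 [ 0.51983857 -0.16571521  0.30483314] [-0.66  0.41  1.45  0.25  1.5  -2.31]
[[-0.01, -0.04, 1.0], [0.32, 0.95, 0.04], [-0.95, 0.32, 0.0]]
```

```bash
python3 -m inch '[[3,[0,0,0],[0,0,10]],[3,[0,0,0],[0,0,10]],[3,[0,0,0],[0,0,10]],[3,[0,0,0],[0,0,3]],[3,[0,0,0],[0,0,0]],[3,[0,0,0],[0,0,0]],[3,[0,0,0],[0,0,0]]]'; python3 - <<'E'
from h import *
o=get_obs();print(o["ft_force"],o["grip_width"],o["position"],o["q"].round(2))
print(pose()[1].as_matrix().round(2).tolist())
i=imaging.camera("side");j=imaging.camera("scene")
cv2.imwrite("pics/m9.png",np.hstack([cv2.resize(i[60:240,140:380],(400,300)),cv2.resize(j[70:280,100:380],(400,300))])[:,:,::-1])
E
```

```text
time: 39.85
position: [0.522, -0.1568, 0.3097]
tool_rot: [0.283, 0.648, 0.32, 0.631]
ft_force: [-0.1, -0.4, -2.1]
grip_width: 0.0095
[-0.14261494 -0.37065794 -2.08310271] 0.009529560981005925 [ 0.52201507 -0.1567649   0.30969179] [-0.8   0.61  1.35  0.56  1.87 -2.46]
[[-0.04, -0.04, 1.0], [0.77, 0.64, 0.06], [-0.64, 0.77, 0.0]]
```

View pics/m9.png

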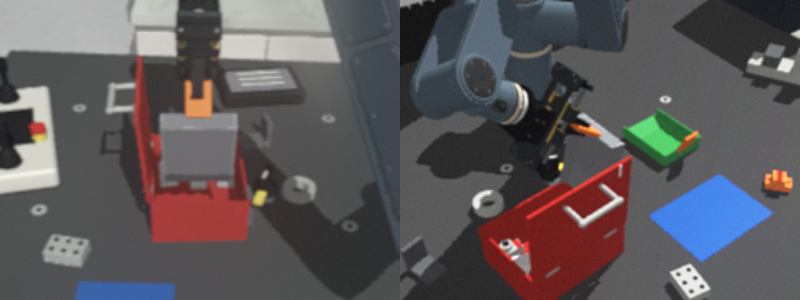

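```bash
python3 -m inch '[[3,[0,0,0],[0,0,6]],[3,[0,0,0],[0,0,0]],[3,[0,0,0],[0,0,0]],[3,[0,0,0],[0,0,-9]],[3,[0,0,0],[0,0,-10]],[3,[0,0,0],[0,0,-10]],[3,[0,0,0],[0,0,-10]],[3,[0,0,0],[0,0,-10]],[3,[0,0,0],[0,0,-10]],[3,[0,0,0],[0,0,-10]],[3,[0,0,0],[0,0,-10]],[3,[0,0,0],[0,0,0]]]'; python3 - <<'E'
from h import *
o=get_obs();print(o["ft_force"],o["grip_width"],o["position"],o["q"].round(2))
print(delta([.626,.213,.25],[0,-.4226,-.906],[0,.906,-.4226]))
j=imaging.camera("scene")
print([(d["pixel"].tolist() if hasattr(d["pixel"],"tolist") else d["pixel"],round(d["confidence"],2)) for t in("part_step","part_boss","part_rib") for d in imaging.tip_of("scene",t)])
print([onz(P("scene"),[d["pixel"]],.001) for d in imaging.tip_of("scene","mat")])
E
```

```text
time: 41.45
position: [0.5199, -0.1529, 0.3178]
tool_rot: [-0.172, 0.68, -0.134, 0.7]
ft_force: [-0.0, -0.1, -2.5]
grip_width: 0.0093
[-0.0141375  -0.10243601 -2.45053814] 0.009327722701163695 [ 0.51993991 -0.15293347  0.31784603] [-0.27  0.29  1.63 -0.46  1.1  -1.71]
(array([-88.8, 354.8, 126.4]), array([2.7, 2.2, 0. ]))
[([362.6, 199.9], 0.53), ([174.3, 244.9], 0.6), ([189.7, 250.9], 0.6)]
[]
```

```bash
python3 - <<'E'
from h import *
j=imaging.camera("scene").astype(int)
m=((j[:,:,2]>j[:,:,0]+60)&(j[:,:,2]>90)).astype(np.uint8);m[:100]=0
cs,_=cv2.findContours(m,cv2.RETR_EXTERNAL,cv2.CHAIN_APPROX_NONE);k=max(cs,key=cv2.contourArea)
print(cv2.contourArea(k));X=onz(P("scene"),k[:,0],.001)[:,:2]*1000
print(cv2.minAreaRect(X.astype(np.float32)))
E
python3 -m inch '[[3,[-15,32,0],[0,0,0]],[3,[-17,36,0],[0,0,0]],[3,[-17,36,0],[0,0,0]],[3,[-17,36,0],[0,0,0]],[3,[-17,36,0],[0,0,0]],[3,[-17,36,22],[0,0,0]],[3,[-17,36,28],[0,0,0]],[3,[-17,36,28],[0,0,0]],[3,[-13,30,28],[2.5,2,0]],[3,[0,0,0],[0,0,0]]]'; python3 - <<'E'
from h import *
o=get_obs();print(o["ft_force"],o["grip_width"],o["position"],o["q"].round(2))
print(delta([.626,.213,.12],[0,-.4226,-.906],[0,.906,-.4226]))
E
```

```text
2691.5
((637.3348999023438, 113.204345703125), (183.18470764160156, 244.0138702392578), 2.3789432048797607)
time: 43.0
position: [0.6226, 0.191, 0.3214]
tool_rot: [-0.14, 0.69, -0.16, 0.692]
ft_force: [-0.9, -0.2, -2.1]
grip_width: 0.0096
[-0.92525683 -0.17525908 -2.11996906] 0.009603143885656976 [0.6226085  0.19100508 0.32143604] [ 0.31  0.57  1.14 -0.4   1.57 -1.2 ]
(array([174.2, 103.6,   1. ]), array([-1.7, -0.2, -0.5]))
```

```bash
python3 -m inch '[[3,[37,21,3],[-1.7,0,-0.5]],[3,[37,21,3],[0,0,0]],[3,[37,21,2],[0,0,0]],[3,[37,21,2],[0,0,0]],[3,[37,20,0],[0,0,0]],[3,[0,0,0],[0,0,0]]]'; python3 - <<'E'
from h import *
o=get_obs();print(o["ft_force"],o["grip_width"],o["position"],o["q"].round(2))
print(delta([.632,.210,.056],[0,-.4226,-.906],[0,.906,-.4226]))
E
```

```text
time: 43.75
position: [0.6361, 0.1982, 0.1064]
tool_rot: [-0.148, 0.692, -0.156, 0.689]
ft_force: [-0.3, -0.7, -1.6]
grip_width: 0.0097
[-0.31298604 -0.66401005 -1.62239172] 0.009689494263731299 [0.63606597 0.19823604 0.10641022] [ 0.32  0.81  1.28 -0.44  1.23 -1.06]
(array([40.8, 31.8, -4.1]), array([-0.5, -0.4, -0.2]))
```

```bash
python3 -m inch '[[3,[20,18,-4],[-0.5,-0.4,-0.2]],[3,[11,8,0],[0,0,0]],[3,[6,3,0],[0,0,0]],[3,[0,0,0],[0,0,0]]]'; python3 - <<'E'
from h import *
o=get_obs();print(o["ft_force"],o["grip_width"],o["position"],o["q"].round(2))
print(delta([.632,.210,.056],[0,-.4226,-.906],[0,.906,-.4226]))
E
```

```text
time: 44.25
position: [0.6381, 0.2064, 0.0677]
tool_rot: [-0.151, 0.686, -0.155, 0.694]
ft_force: [0.5, 1.0, -1.9]
grip_width: 0.0094
[ 0.47929223  1.04299123 -1.87620872] 0.009395421116719862 [0.63810381 0.20639788 0.06769278] [ 0.33  0.86  1.3  -0.45  1.16 -1.01]
(array([ 9. ,  8.2, -6.3]), array([-0.5,  0.6, -0.1]))
```

```bash
python3 -m inch '[[3,[6,5,-4],[0,0.5,0]],[3,[4,2,0],[0,0,0]],[3,[0,0,0],[0,0,0]]]'; python3 -m inch '[[3,[2,1,0],[0,0,0]],[3,[0,0,0],[0,0,0]]]'
```

```text
time: 44.62
position: [0.6355, 0.2088, 0.0572]
tool_rot: [-0.149, 0.688, -0.155, 0.693]
ft_force: [-0.0, 0.4, -1.5]
grip_width: 0.0098
time: 44.88
position: [0.636, 0.2089, 0.0555]
tool_rot: [-0.15, 0.688, -0.156, 0.693]
ft_force: [-0.0, -0.4, -0.5]
grip_width: 0.0095
```

```bash
python3 -m inch '[[3,[2,1,0],[0,0,0]],[3,[0,0,0],[0,0,0]],[40,[0,0,0],[0,0,0]],[40,[0,0,0],[0,0,0]],[40,[0,0,0],[0,0,0]],[40,[0,0,0],[0,0,0]],[40,[-30,0,0],[0,0,0]],[40,[-45,0,0],[0,0,0]],[40,[-50,0,0],[0,0,8]],[40,[-50,0,0],[0,0,9]],[40,[-40,0,0],[0,0,8]],[40,[0,0,0],[0,0,0]]]'; python3 - <<'E'
from h import *
i=imaging.camera("side");j=imaging.camera("scene")
cv2.imwrite("pics/m10.png",np.hstack([cv2.resize(i[60:330,140:500],(400,300)),cv2.resize(j[100:310,120:400],(400,300))])[:,:,::-1])
print(pose()[0],get_obs()["q"].round(2))
E
```

```text
time: 46.38
position: [0.6352, 0.2841, 0.2602]
tool_rot: [0.005, 0.704, 0.002, 0.71]
ft_force: [0.2, -0.3, 0.4]
grip_width: 0.04
[0.63245922 0.28489536 0.25530252] [ 0.26  0.59  1.21  0.01  1.34 -1.31]
```

```bash
python3 - <<'E'
from h import *
imaging.camera("side")
print("tray",fit("tray","side",(.633,.117),-90,mask("tray","side",(.633,.117))))
a=[(d["pixel"],round(d["confidence"],2)) for d in imaging.tip_of("side","lid_handle")];print(a)
imaging.camera("scene")
b=[(d["pixel"],round(d["confidence"],2)) for d in imaging.tip_of("scene","lid_handle")];print(b)
S,D=P("scene"),P("side")
r=R.from_euler("z",5.9,degrees=True)
def H(l): cl,sl=np.cos(l),np.sin(l);return r.apply([.095-.165*cl+.058*sl,0,.1+.165*sl+.058*cl])+[.524,-.253,0]
for l in np.arange(1.5,1.8,.05): print(round(l,2),proj(S,H(l)).round(1),proj(D,H(l)).round(1),H(l).round(3))
for t in("part_step","part_boss","part_rib","part_fork","part_block"): print(t,[(np.round(d["pixel"]).tolist(),round(d["confidence"],2)) for d in imaging.tip_of("scene",t)])
E
```

```text
tray (array([630.9, 114.3]), np.float64(-90.9), np.float64(0.843))
[]
[([241.7, 217.9], 0.87)]
1.5 [[233.2 210.9]] [[214.1 115.5]] [ 0.664 -0.238  0.269]
1.55 [[235.4 213.3]] [[211.4 116.3]] [ 0.673 -0.238  0.266]
1.6 [[237.5 215.9]] [[208.9 117.1]] [ 0.681 -0.237  0.263]
1.65 [[239.6 218.5]] [[206.4 118.1]] [ 0.689 -0.236  0.26 ]
1.7 [[241.7 221.2]] [[204.  119.2]] [ 0.697 -0.235  0.256]
1.75 [[243.7 224. ]] [[201.6 120.4]] [ 0.705 -0.234  0.252]
1.8 [[245.7 226.8]] [[199.4 121.7]] [ 0.712 -0.234  0.248]
part_step [([364.0, 201.0], 0.78)]
part_boss [([202.0, 186.0], 0.72), ([174.0, 248.0], 0.54)]
part_rib [([189.0, 248.0], 0.66)]
part_fork []
part_block []
```

```bash
python3 - <<'E'
from h import *
imaging.camera("wrist")
for t in("tray","part_step","part_boss","part_rib"): print(t,[(np.round(d["pixel"]).tolist(),round(d["confidence"],2),onz(P("wrist"),[d["pixel"]],.005)[0].round(3).tolist()) for d in imaging.tip_of("wrist",t)])
E
python3 -m inch '[[40,[-40,-40,0],[0,0,0]],[40,[-40,-45,6],[0,0,0]],[40,[-40,-45,6],[0,0,0]],[40,[0,-60,6],[0,0,0]],[40,[0,-60,6],[0,0,0]],[40,[0,-60,6],[0,0,0]],[40,[0,-60,6],[0,0,0]],[40,[0,-60,6],[0,0,0]],[40,[0,-60,6],[0,0,0]],[40,[0,-30,6],[0,0,0]],[40,[0,0,0],[10,0,0]],[40,[0,0,0],[10,0,0]]]'; python3 -m inch '[[40,[0,0,0],[10,0,0]],[40,[0,0,0],[10,0,0]],[40,[0,0,0],[10,0,0]],[40,[0,0,0],[10,0,0]],[40,[0,0,0],[10,0,0]],[40,[0,0,0],[10,0,0]],[40,[0,0,0],[4,0,0]],[40,[0,0,0],[0,0,0]]]'; python3 - <<'E'
from h import *
print(get_obs()["q"].round(2),delta([.692,-.236,.24],[0,0,-1],[.995,.103,0]))
imaging.camera("wrist");c=P("wrist")
print([(d["pixel"],round(d["confidence"],2),onz(c,[d["pixel"]],.258)) for d in imaging.tip_of("wrist","lid_handle")])
E
```

```text
tray [([123.0, 154.0], 0.64, [0.628, 0.116, 0.005])]
part_step [([282.0, 176.0], 0.56, [0.658, 0.32, 0.005])]
part_boss [([48.0, 162.0], 0.16, [0.639, 0.018, 0.005])]
part_rib [([6.0, 254.0], 0.68, [0.77, -0.064, 0.005])]
time: 48.72
position: [0.6884, -0.254, 0.3757]
tool_rot: [0.129, 0.694, -0.125, 0.697]
ft_force: [0.1, 0.3, -0.4]
grip_width: 0.04
time: 49.72
position: [0.6874, -0.2553, 0.3757]
tool_rot: [0.489, 0.513, -0.484, 0.512]
ft_force: [0.6, -0.6, -0.6]
grip_width: 0.04
[-0.51  0.59  0.91  0.01  1.65 -0.56] (array([135.9,   5.1, -18.3]), array([-2.9, -0.3, -0.2]))
[([259.3, 161.6], 0.94, array([[ 0.68842011, -0.23536955,  0.258     ]]))]
```

```bash
python3 -m inch '[[40,[20,3,-14],[-2.9,0,0]],[40,[35,0,0],[0,0,0]],[40,[35,0,0],[0,0,0]],[40,[20,0,0],[0,0,0]],[40,[0,0,0],[0,0,0]]]'; python3 - <<'E'
from h import *
print(get_obs()["ft_force"],delta([.690,-.24,.24],[0,0,-1],[.995,.103,0]))
imaging.camera("wrist");c=P("wrist")
print([(d["pixel"],round(d["confidence"],2),onz(c,[d["pixel"]],.258)) for d in imaging.tip_of("wrist","lid_handle")])
E
```

```text
time: 50.45
position: [0.6909, -0.2405, 0.2643]
tool_rot: [0.475, 0.526, -0.469, 0.527]
ft_force: [0.4, 0.2, -0.0]
grip_width: 0.0398
[ 0.38505376  0.15042348 -0.00928514] (array([24.3, -1. , -0.5]), array([ 0.4, -0.2, -0.4]))
[([252.9, 226.6], 0.85, array([[ 0.68848959, -0.23661138,  0.258     ]]))]
```

```bash
python3 -m inch '[[40,[18,-2,0],[0,0,0]],[40,[7,0,0],[0,0,0]],[40,[0,0,0],[0,0,0]],[5,[0,0,0],[0,0,0]],[5,[0,0,0],[0,0,0]],[5,[0,0,0],[0,0,0]],[5,[0,0,0],[0,0,0]],[5,[0,0,0],[0,0,0]]]' 20; python3 - <<'E'
from h import *
o=get_obs();print(pose()[0],o["ft_force"],o["grip_width"])
r=R.from_euler("z",-5.9,degrees=True);h=r.apply(pose()[0]-pose()[1].apply([.019,0,0])-[.524,-.253,0])-[.095,0,.1];print("rel hinge",h,np.hypot(h[0],h[2]),np.degrees(np.arctan2(h[2],-h[0])))
E
```

```text
time: 51.55
position: [0.6928, -0.2434, 0.2489]
tool_rot: [0.475, 0.52, -0.468, 0.533]
ft_force: [0.1, -0.5, 1.4]
grip_width: 0.0111
[ 0.6928324  -0.24338906  0.24893989] [ 0.09208706 -0.47733387  1.41042911] 0.011050037880150776
rel hinge [ 0.07355912 -0.00767896  0.16793599] 0.18333969001449502 113.65432154765173
```

```bash
python3 -m inch '[[5,[-9,-28,0],[0,0,0]],[5,[-4,-30,0],[0,0,0]],[5,[1,-30,0],[0,0,0]],[5,[6,-29,0],[0,0,0]],[5,[11,-27,0],[0,0,0]],[5,[0,0,0],[0,0,0]]]' 25; python3 - <<'E'
from h import *
o=get_obs();print(pose()[0],o["ft_force"],o["grip_width"])
r=R.from_euler("z",-5.9,degrees=True);h=r.apply(pose()[0]-pose()[1].apply([.019,0,0])-[.524,-.253,0])-[.095,0,.1];print("rel hinge",h,np.hypot(h[0],h[2]),np.degrees(np.arctan2(h[2],-h[0])))
E
```

```text
time: 52.3
position: [0.5642, -0.2573, 0.2539]
tool_rot: [0.485, 0.506, -0.457, 0.547]
ft_force: [3.3, -2.3, -15.4]
grip_width: 0.0108
[ 0.56418515 -0.25734433  0.25385826] [  3.34970856  -2.28749863 -15.3749789 ] 0.010842228403333595
rel hinge [-0.0567639  -0.00814184  0.17281191] 0.18189583997613076 71.81608842732363
```

```bash
python3 -m inch '[[5,[13,-28,0],[0,0,0]],[5,[17,-25,0],[0,0,0]],[5,[21,-22,0],[0,0,0]],[5,[24,-19,0],[0,0,0]],[5,[0,0,0],[0,0,0]]]'; python3 - <<'E'
from h import *
o=get_obs();print(pose()[0],o["ft_force"],o["grip_width"])
r=R.from_euler("z",-5.9,degrees=True);h=r.apply(pose()[0]-pose()[1].apply([.019,0,0])-[.524,-.253,0])-[.095,0,.1];print("rel hinge",h,np.hypot(h[0],h[2]),np.degrees(np.arctan2(h[2],-h[0])))
E
```

```text
time: 52.92
position: [0.4747, -0.2671, 0.1798]
tool_rot: [0.485, 0.507, -0.456, 0.548]
ft_force: [0.6, -0.0, -2.2]
grip_width: 0.0107
[ 0.47471637 -0.26709092  0.17981008] [ 0.64629424 -0.04600254 -2.18601313] 0.010657190865585678
rel hinge [-0.14678017 -0.00864546  0.09876247] 0.17691366451324586 33.935022548826005
```

```bash
python3 -m inch '[[5,[22,-12,0],[0,0,0]],[5,[12,-4,0],[0,0,0]],[5,[6,-1,0],[0,0,0]],[5,[0,0,0],[0,0,0]]]'; python3 -m inch '[[5,[5,0,0],[0,0,0]],[5,[0,0,0],[0,0,0]]]'
```

```text
time: 53.42
position: [0.4565, -0.2689, 0.1412]
tool_rot: [0.481, 0.513, -0.458, 0.545]
ft_force: [-2.7, 0.4, -2.2]
grip_width: 0.0111
time: 53.68
position: [0.4568, -0.2693, 0.1409]
tool_rot: [0.479, 0.514, -0.458, 0.545]
ft_force: [-3.7, 0.2, -2.3]
grip_width: 0.0109
```

```bash
python3 -m inch '[[5,[8,0,0],[0,0,0]],[5,[0,0,0],[0,0,0]]]'; python3 -m inch '[[5,[8,0,0],[0,0,0]],[5,[8,0,0],[0,0,0]]]'; python3 - <<'E'
from h import *
o=get_obs();print(o["position"],o["ft_force"],o["grip_width"])
E
```

```text
time: 53.92
position: [0.4572, -0.2701, 0.1373]
tool_rot: [0.477, 0.515, -0.458, 0.545]
ft_force: [-2.9, 1.1, -2.0]
grip_width: 0.0108
time: 54.18
position: [0.4572, -0.2716, 0.1278]
tool_rot: [0.474, 0.517, -0.459, 0.546]
ft_force: [-17.1, 2.8, 43.3]
grip_width: 0.0092
[ 0.45723355 -0.27156485  0.12776521] [-17.08525078   2.76911177  43.34764508] 0.009199995149932546
```

```bash
python3 -m inch '[[5,[-8,0,0],[0,0,0]],[5,[0,0,0],[0,0,0]],[36,[0,0,0],[0,0,0]],[36,[0,0,0],[0,0,0]],[36,[0,0,0],[0,0,0]],[36,[-30,0,0],[0,0,0]],[36,[-50,0,0],[0,0,0]],[36,[-50,0,0],[0,0,0]],[40,[0,-30,-40],[0,0,0]],[40,[0,-20,-30],[0,0,0]],[40,[0,0,0],[0,0,0]]]' 15; python3 - <<'E'
from h import *
imaging.camera("side");print("side h",[(np.round(d["pixel"],1),round(d["confidence"],2)) for d in imaging.tip_of("side","lid_handle")])
imaging.camera("scene");print("scene h",[(np.round(d["pixel"],1),round(d["confidence"],2)) for d in imaging.tip_of("scene","lid_handle")])
r=R.from_euler("z",5.9,degrees=True)
def H(l): cl,sl=np.cos(l),np.sin(l);return r.apply([.095-.165*cl+.058*sl,0,.1+.165*sl+.058*cl])+[.524,-.253,0]
for l in(0,.05,.1,.2): print(l,proj(P("scene"),H(l)),proj(P("side"),H(l)))
j=imaging.camera("wrist");cv2.imwrite("pics/w11.png",j[:,:,::-1]);c=P("wrist");j=j.astype(int)
print(pose()[0])
for t in("collar_grip","lid_handle"): print([(np.round(d["pixel"],1),round(d["confidence"],2),onz(c,[d["pixel"]],{"collar_grip":.137,"lid_handle":.158}[t])) for d in imaging.tip_of("wrist",t)])
m=((j[:,:,0]>150)&(j[:,:,1]>130)&(j[:,:,2]<90)).astype(np.uint8);m[235:]=0
n,l,s,ce=cv2.connectedComponentsWithStats(m)
for k in range(1,n):
    if s[k,4]>30:
        ys,xs=np.where(l==k);print(s[k],onz(c,[ce[k]],.118)); X=onz(c,np.c_[xs,ys],.118)[:,:2]*1000; print(cv2.minAreaRect(X.astype(np.float32)))
E
```

```text
time: 55.55
position: [0.4004, -0.2092, 0.2678]
tool_rot: [0.476, 0.51, -0.457, 0.551]
ft_force: [0.5, -0.1, -0.1]
grip_width: 0.0401
side h [(array([278. , 139.8]), 0.62), (array([295.7, 146.2]), 0.54)]
scene h [(array([191.2, 200.4]), 0.82), (array([119.2, 256.9]), 0.65)]
0 [[189.37961673 200.46769704]] [[279.35053288 144.27628953]]
0.05 [[189.70139576 198.99647472]] [[278.5636716  142.24010332]]
0.1 [[190.11226283 197.61794525]] [[277.64514205 140.22828474]]
0.2 [[191.2036984  195.15804818]] [[275.4164654  136.30161955]]
[ 0.40272612 -0.21208825  0.26764178]
[(array([235.9, 136.3]), 0.72, array([[ 0.38675723, -0.17758245,  0.137     ]]))]
[(array([305.6, 243.8]), 0.94, array([[ 0.4616649 , -0.26618888,  0.158     ]]))]
[238  74  30  40 582] [[ 0.39847616 -0.13888287  0.118     ]]
((397.9083251953125, -139.35140991210938), (32.72544479370117, 16.076080322265625), 74.5679931640625)
```

```bash
python3 -m inch '[[0,[30,43,-27],[0,0,0]],[0,[40,0,0],[0,0,0]],[0,[40,0,0],[0,0,0]],[0,[25,0,0],[0,0,0]],[0,[0,0,0],[0,0,0]]]'; python3 - <<'E'
from h import *
o=get_obs();print(o["position"],o["ft_force"],o["grip_width"],delta([.446,-.181,.113],[0,0,-1],[.995,.103,0]))
E
```

```text
time: 56.52
position: [0.4566, -0.1859, 0.1307]
tool_rot: [0.477, 0.507, -0.458, 0.553]
ft_force: [0.5, -0.7, -0.7]
grip_width: 0.0026
[ 0.45658972 -0.18586543  0.13071172] [ 0.54325055 -0.67761145 -0.66775741] 0.0026268245346398583 (array([ 16.8, -11. ,  -6.7]), array([ 1.3,  1.8, -3.7]))
```

```bash
python3 -m inch '[[0,[10,-8,-5],[1.3,1.8,-3.7]],[0,[4,0,0],[0,0,0]],[0,[0,0,0],[0,0,0]]]'; python3 -m inch '[[0,[5,0,0],[0,0,0]],[0,[0,0,0],[0,0,0]]]';python3 -m inch '[[0,[5,0,0],[0,0,0]],[0,[0,0,0],[0,0,0]]]'
```

```text
time: 56.9
position: [0.4504, -0.1837, 0.1176]
tool_rot: [0.474, 0.524, -0.474, 0.526]
ft_force: [0.7, -0.3, 0.7]
grip_width: 0.0004
time: 57.15
position: [0.4508, -0.1841, 0.1136]
tool_rot: [0.474, 0.523, -0.473, 0.527]
ft_force: [0.3, 0.4, -0.1]
grip_width: 0.0003
time: 57.4
position: [0.4512, -0.1845, 0.109]
tool_rot: [0.474, 0.522, -0.473, 0.528]
ft_force: [-0.4, -0.0, -0.5]
grip_width: 0.0005
```

```bash
python3 -m inch '[[0,[5,0,0],[0,0,0]],[0,[0,0,0],[0,0,0]]]';python3 -m inch '[[0,[5,0,0],[0,0,0]],[0,[0,0,0],[0,0,0]]]'
```

```text
time: 57.65
position: [0.4517, -0.1848, 0.1096]
tool_rot: [0.474, 0.521, -0.473, 0.529]
ft_force: [-0.4, -0.4, -0.1]
grip_width: 0.0006
time: 57.9
position: [0.4525, -0.1853, 0.1094]
tool_rot: [0.474, 0.52, -0.473, 0.531]
ft_force: [0.5, -0.5, -0.7]
grip_width: 0.0003
```

```bash
python3 -m inch '[[0,[8,0,0],[0,0,0]],[0,[8,0,0],[0,0,0]]]'; python3 -m inch '[[0,[-15,0,0],[0,0,0]],[0,[-60,0,0],[0,0,0]],[40,[-40,0,0],[0,0,0]],[40,[0,-58,-5],[10,0,0]],[40,[0,0,0],[8,0,0]],[40,[0,0,0],[0,0,0]]]'; python3 - <<'E'
from h import *
o=get_obs();print(o["q"].round(2))
a=np.radians(-15.5);print(delta([.387,-.177,.125],[0,0,-1],[np.cos(a),np.sin(a),0]))
E
```

```text
time: 58.15
position: [0.453, -0.1856, 0.1076]
tool_rot: [0.473, 0.518, -0.472, 0.533]
ft_force: [-18.4, 10.5, 95.8]
grip_width: 0.0008
time: 58.9
position: [0.3922, -0.1859, 0.2258]
tool_rot: [0.553, 0.434, -0.549, 0.452]
ft_force: [1.4, -0.0, 0.8]
grip_width: 0.0322
[-0.7   0.26  1.9   0.    0.96 -0.49]
(array([100.5,  -9.4,  -8.8]), array([ 3.1,  0.7, -1.4]))
```

```bash
python3 -m inch '[[50,[20,-9,-9],[3,0.7,-1.4]],[50,[25,0,0],[0,0,0]],[50,[20,0,0],[0,0,0]],[50,[0,0,0],[0,0,0]]]'; python3 - <<'E'
from h import *
o=get_obs();print(o["ft_force"])
a=np.radians(-15.5);print(delta([.387,-.177,.125],[0,0,-1],[np.cos(a),np.sin(a),0]))
imaging.camera("wrist");c=P("wrist");print([(np.round(d["pixel"],1),round(d["confidence"],2),onz(c,[d["pixel"]],.137)) for d in imaging.tip_of("wrist","collar_grip")])
E
```

```text
time: 59.4
position: [0.3867, -0.1753, 0.1569]
tool_rot: [-0.56, -0.432, 0.56, -0.43]
ft_force: [0.2, -0.7, 0.3]
grip_width: 0.0497
[ 0.19104359 -0.69487951  0.32079473]
(array([31.9,  0.8,  1.6]), array([ 0.7, -0.1,  0.2]))
[(array([256.4, 230.1]), 0.58, array([[ 0.38604348, -0.17887438,  0.137     ]]))]
```

```bash
python3 -m inch '[[50,[18,1,2],[0.7,0,0]],[50,[10,0,0],[0,0,0]],[50,[0,0,0],[0,0,0]],[5,[0,0,0],[0,0,0]],[5,[0,0,0],[0,0,0]],[5,[0,0,0],[0,0,0]],[5,[0,0,0],[0,0,0]],[5,[0,0,0],[0,0,0]]]' 25; python3 - <<'E'
from h import *
o=get_obs();print(o["position"],o["ft_force"],o["moment"],o["grip_width"],o["q"].round(2))
y=pose()[1].as_matrix()[:,1];print(np.degrees(np.arctan2(y[1],y[0])))
E
```

```text
time: 60.5
position: [0.387, -0.1788, 0.1327]
tool_rot: [-0.561, -0.429, 0.563, -0.43]
ft_force: [-2.9, -0.5, -0.6]
grip_width: 0.0136
[ 0.3870046  -0.17877008  0.13272487] [-2.85237238 -0.53926698 -0.64085169] [-0.21628304  0.31550004  0.02089556] 0.013640913335593934 [-0.69  0.43  2.01 -0.    0.71 -0.43]
-15.209478655424213
```

```bash
python3 -m inch '[[5,[0,0,0],[9,0,0]],[5,[0,0,0],[9,0,0]],[5,[0,0,0],[9,0,0]],[5,[0,0,0],[9,0,0]],[5,[0,0,0],[9,0,0]],[5,[0,0,0],[0,0,0]]]' 30; python3 - <<'E'
from h import *
o=get_obs();print(o["position"],o["ft_force"],o["moment"],o["grip_width"],o["q"].round(2))
y=pose()[1].as_matrix()[:,1];print(np.degrees(np.arctan2(y[1],y[0])))
E
```

```text
time: 61.25
position: [0.3846, -0.1769, 0.1327]
tool_rot: [-0.683, -0.175, 0.687, -0.173]
ft_force: [-0.4, -0.3, -1.3]
grip_width: 0.0138
[ 0.38455037 -0.17690885  0.1327065 ] [-0.36539005 -0.31065598 -1.33498716] [-0.13408118 -0.04489751 -0.02478482] 0.013831804295430147 [-0.69  0.42  2.01 -0.    0.71  0.38]
-61.488900328323474
```

```bash
python3 -m inch '[[5,[0,0,0],[9,0,0]],[5,[0,0,0],[9,0,0]],[5,[0,0,0],[5,0,0]],[5,[0,0,0],[0,0,0]]]'; python3 -m inch '[[5,[0,0,0],[5,0,0]],[5,[0,0,0],[5,0,0]],[5,[0,0,0],[0,0,0]]]'; python3 - <<'E'
from h import *
o=get_obs();print(o["position"],o["ft_force"],o["moment"],o["grip_width"],o["q"].round(2))
y=pose()[1].as_matrix()[:,1];print(np.degrees(np.arctan2(y[1],y[0])))
E
```

```text
time: 61.75
position: [0.3841, -0.1755, 0.1327]
tool_rot: [-0.704, -0.036, 0.708, -0.034]
ft_force: [0.5, 0.3, -0.8]
grip_width: 0.0139
time: 62.12
position: [0.3834, -0.1756, 0.1328]
tool_rot: [-0.704, 0.021, 0.71, 0.022]
ft_force: [-0.2, 1.8, 0.9]
grip_width: 0.0153
[ 0.38339537 -0.17557557  0.1327622 ] [-0.23301882  1.75004994  0.92519597] [ 0.22475766 -0.1144014   0.84742406] 0.015331667778245236 [-0.69  0.42  2.01 -0.01  0.71  0.95]
-93.47471130341962
```

```bash
python3 -m inch '[[5,[0,0,0],[-6,0,0]],[5,[0,0,0],[0,0,0]],[40,[0,0,0],[0,0,0]],[40,[0,0,0],[0,0,0]],[40,[0,0,0],[0,0,0]],[40,[-30,0,0],[0,0,0]],[40,[-55,0,0],[0,0,0]],[60,[-60,0,0],[0,0,0]],[60,[0,0,0],[0,0,0]]]' 15; python3 - <<'E'
from h import *
j=imaging.camera("wrist");c=P("wrist");j=j.astype(int);cv2.imwrite("pics/w12b.png",j[:,:,::-1].astype(np.uint8))
print(pose()[0])
print([(np.round(d["pixel"],1),round(d["confidence"],2),onz(c,[d["pixel"]],.137)) for d in imaging.tip_of("wrist","collar_grip")])
def yel(j,c,y1=384):
    m=((j[:,:,0]>130)&(j[:,:,1]>110)&(j[:,:,2]<90)).astype(np.uint8);m[y1:]=0
    n,l,s,ce=cv2.connectedComponentsWithStats(m)
    for k in range(1,n):
        if s[k,4]>15:
            ys,xs=np.where(l==k);X=onz(c,np.c_[xs,ys],.118)[:,:2]*1000; print(s[k],[np.round(v,1) for v in cv2.minAreaRect(X.astype(np.float32))])
yel(j,c,235)
for n in("side","scene"):
    print(n);yel(imaging.camera(n).astype(int),P(n))
E
```

```text
time: 63.25
position: [0.3857, -0.1767, 0.2817]
tool_rot: [-0.704, -0.016, 0.709, -0.015]
ft_force: [-0.6, 1.1, -0.6]
grip_width: 0.053
[ 0.38404316 -0.17548028  0.27945837]
[(array([254.7, 172.1]), 0.83, array([[ 0.38689293, -0.1729877 ,  0.137     ]]))]
[243  86  21  64 820] [array([ 435.9, -168.9]), array([60.1, 19.6]), np.float64(2.9)]
[272 104  19  30 167] [array([ 437.3, -195.4]), array([ 6.6, 31.9]), np.float64(66.7)]
[273 155   5  13  36] [array([ 394.6, -192.4]), array([12.2,  3.3]), np.float64(12.8)]
side
[282 169  11   6  16] [array([ 421.9, -159.2]), array([38.1, 19.6]), np.float64(47.5)]
[273 266  12  26  93] [array([448.7, 243.1]), array([20., 73.]), np.float64(24.0)]
[194 273  18   5  33] [array([627.3, 247.4]), array([ 9.9, 42. ]), np.float64(87.0)]
[174 312  30  27 383] [array([637.5, 370.9]), array([56.1, 45.1]), np.float64(40.5)]
scene
[149   0  16  10  80] [array([-1359.5,   540.5]), array([ 85.8, 211. ]), np.float64(89.7)]
[299 162  10   6  28] [array([489. , 169.1]), array([16.3, 37.5]), np.float64(5.9)]
[339 185   9   8  18] [array([658.7, 190.5]), array([ 7.5, 40.2]), np.float64(87.8)]
[355 189  10  10  35] [array([709.8, 217.7]), array([50.6, 25.8]), np.float64(81.8)]
[206 190  11  10  26] [array([ 430.2, -170.4]), array([43.8, 23. ]), np.float64(1.1)]
[367 190   7  12  27] [array([733.2, 235.3]), array([17.5, 53. ]), np.float64(61.6)]
[234 355  12   6  31] [array([ 928.3, -404.4]), array([24.5, 10.2]), np.float64(58.9)]
```

```bash
python3 - <<'E'
from h import *
im=cv2.imread("pics/w12b.png");c=P("wrist");h=cv2.cvtColor(im,cv2.COLOR_BGR2HSV)
for nm,m in(("yel",cv2.inRange(h,(22,120,120),(36,255,255))),("white",cv2.inRange(h,(0,0,190),(180,50,255)))):
    m[235:]=0;n,l,s,ce=cv2.connectedComponentsWithStats(m)
    for k in range(1,n):
        if s[k,4]>15 and abs(ce[k][0]-256)<90:
            ys,xs=np.where(l==k);X=onz(c,np.c_[xs,ys],.118 if nm=="yel" else .108)[:,:2]*1000; print(nm,s[k],[np.round(v,1) for v in cv2.minAreaRect(X.astype(np.float32))])
print(im[80:160:6,254].tolist())
print([tuple(x) for x in im[150:235:6,254].tolist()])
E
```

```text
yel [244 113  20  36 585] [array([ 421.3, -167.8]), array([33.3, 17.4]), np.float64(6.0)]
white [296 101  64  17 824] [array([ 444., -239.]), array([13.2, 61.4]), np.float64(6.1)]
white [249 104   8   9  61] [array([ 442.1, -165.4]), array([7.7, 6.9]), np.float64(2.6)]
white [252 152   7  25 155] [array([ 385.7, -170.3]), array([25.5,  6.2]), np.float64(2.6)]
[[81, 105, 255], [81, 108, 255], [82, 113, 255], [83, 116, 255], [253, 255, 255], [255, 255, 255], [84, 255, 255], [85, 255, 255], [84, 255, 255], [84, 255, 255], [85, 255, 255], [73, 143, 174], [230, 237, 248], [255, 255, 255]]
[(83, 105, 135), (255, 255, 255), (255, 255, 255), (255, 255, 255), (255, 255, 255), (95, 100, 108), (94, 97, 103), (92, 93, 98), (91, 90, 95), (93, 94, 96), (93, 94, 95), (91, 92, 92), (90, 90, 90), (89, 90, 89), (90, 90, 89)]
```

```bash
python3 - <<'E'
from h import *
from rig import robot
for n in("side","scene"):
    imaging.camera(n)
    for t in("part_step","part_boss","part_rib"): print(n,t,[(np.round(d["pixel"]).tolist(),round(d["confidence"],2)) for d in imaging.tip_of(n,t)])
print(fit("tray","side",(.633,.117),-90) if n=="side" else get_obs()["time"])
print(robot.hand_in())
E
```

```text
side part_step [([189.0, 328.0], 0.68), ([300.0, 166.0], 0.61)]
side part_boss []
side part_rib [([216.0, 235.0], 0.2)]
scene part_step [([363.0, 200.0], 0.47)]
scene part_boss [([302.0, 271.0], 0.28)]
scene part_rib []
63.85
the job is handed in; nothing more can be done
None
```

I collected the three rejected parts present (boss, step, rib) in the grey tray and tipped it into the opened box. Then I put the tray back upright on its mat, shut the lid and turned the collar clockwise to its stop. I handed it in at 63.9 s.

**Checks that agreed**
- **Emptying:** The load on the wrist fell by about 1.5 N on pouring. After that, neither camera found a striped part on the bench or in the tray; the remaining "step" hits are the orange look-alike or the collar.
- **Tray:** It fitted upright at about (0.631, 0.114), against a mat centre of about (0.637, 0.113).
- **Lid:** Pushing on its front edge met a hard stop at 0.108–0.109 m, the shut height. That last push peaked at 96 N, under the 120 N wrist limit.
- **Collar:** The tongue lies at 6.0° against 5.9° for the box, with the white mark at its tip.

**Checks that disagreed or are missing**
- **Lid angle:** The side camera's handle point suggested the lid was about 0.1 rad ajar, while the scene camera suggested 0. The side camera's point was in the same place at the start, so I relied on the touch check.
- **Joint 6:** It read about −2.86 for a moment while picking up the rib part, right at its −2.85 limit.
- **Step part:** I did not see it directly inside the box; that it is there rests on the weight drop and on finding nothing left outside.
- **Bystanders:** I did not measure their positions at the end. The arm never worked next to them.
- **Pictures:** The viewing limit ran out after the tray was set down, so later checks are from numbers only.

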